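# Press a re-glued shoe brush under the ratchet bench press

## Robot

A 6-joint arm with a two-finger parallel gripper is mounted at the origin on a cart in front of the work surface, level with it; the furniture and walls round the work are solid. World frame = base frame: x ahead of the robot, y to its left, z up, the work surface at z = 0. Lengths are in m, angles in rad, forces in N, time in s.
With the tool pointing down it reaches from about 0.25 to 0.725 m from the base axis. Payload 9.7 kg.
Tool frame: the origin (TCP) lies between the finger pads; the fingertips stand 17 mm ahead of it and the grasp point (between the pads) lies 2 mm behind it; z points along the fingers, y is the direction in which the jaws open and shut (so a half turn about z gives the same grasp; the last joint's range is limited). The gripper opens to 85 mm and grips with 20 to 120 N. Pads are 22 mm wide; open, the fingers measure 114 mm over their backs; the gripper's body (76 mm by 85 mm) begins 54 mm behind the grasp point. The pads swing forward as they close: fully open they stand 13 mm farther back than shut.
Start: joints at [-1.163, 0.087, 0.176, 1.66, 0, 1.571], TCP at [0.218, -0.505, 0.248] pointing down, gripper open.
Joint ranges: [-3.13, 3.13], [-0.85, 1.81], [-1.15, 1.24], [-2.2, 2.28], [-1.44, 1.52], [-3.14, 3.14]. Speed limits (rad/s): [2.22, 2.22, 2.57, 3.14, 3.14, 3.14].

## Interface

Orientations are given as a 3x3 rotation matrix whose columns are the frame's x, y, z axes.
In Python, from station import r, viewer, spotter gives the robot as it stands. The module is installed in compiled form; this text tells all that it offers.
- The arm moves only by the tool apply_moves, never from a script. Its argument "motion" is a list of rows, each an object of numbers: "hand": the opening, from -1 (shut) to 1 (fully open), so that 0 is half open; "dx", "dy", "dz": the shift along the tool's x, y, z in units of 20 cm (1.0 is 20 cm); "ax", "ay", "az": the turn, a rotation vector about the tool's x, y, z in units of 45 degrees (1.0 is 45 degrees). A call has 1 to 12 rows; each row is the pose to reach, as a shift and turn from the pose commanded when the call began, along the tool's axes at that moment; what a row does not reach only later rows make up. A row lasts 1/12 s, in which the tool goes at most 41.7 mm and 7.16 degrees, less where a joint would pass 70% of its speed; a pose out of reach is approached as far as the arm can. A call with a number of a shift or a turn outside -1 to 1 is refused whole. A call with a gripper value outside its range is refused whole. The fingers move at their own pace and stop on an object; the grip force is fixed at half the most. Time passes only in rows, so rows that repeat a pose let the fingers close. It gives the time, the measured TCP pose, the force and the opening at its end, in the units of the state.
- r.sense(): the state, without advancing time (a new reading comes with each control period).
- viewer.capture(name): name is "scene" or "top" or "wrist"; returns (picture, depth): 400x640x3 uint8, red, green, blue; 400x640 float32, m along the optical axis (not along the pixel's ray), 0 where there is no reading.
- viewer.camera_info(name): a dict with "fovy" (degrees; the focal length in pixels is half the picture's height over the tangent of half this angle, whatever the lens; pixels are square), "cx", "cy" (the principal point, pixels), "pose" (4x4, takes a point from camera to world coordinates). Camera axes: x right, y up, looking along -z (the intrinsics and any distortion apply to the point x, -y, -z); pixel columns grow to the right and rows downward; lengths in m; the calibration is good to about 2 mm. The wrist camera is an equidistant fisheye: a pixel r from the principal point sees the ray r / f radians off the axis. A picture is of the moment at which its call begins: read the wrist's pose just before it. camera_info takes no time and is no camera call; for the wrist camera it gives the pose at the moment of the call.
- r.close_job(): hands the job in, once; it reports no verdict.
Trained networks look in the newest picture that a camera, given by its name, has taken for a name from the list of things; names that differ only in an ending like _2 or _b are one class to them, and where a whole thing is asked for, a point or a joint stands for the part that bears it (a point fixed in the world has none). Each returns a list of dicts, best first, with "p" (0 to 1); they miss things now and then, are a little off and sometimes report something else, mostly with a low value. They report only what shows in the picture. A call takes as long as a camera call.
- spotter.spot_in(camera, label): "point" ([x, y, z] in m, in world coordinates, good to about 4 mm: the middle of the surface that is visible of it).
- spotter.silhouettes(camera, label): "pixels" (400x640 bool, what is visible of it).
- spotter.pinpoint(camera, label): "point" ([x, y, z] in m, in world coordinates, good to about 4 mm: a listed point, or the origin of a listed thing).
The state is a dict: "t": time; "q": joint angles; "dq": joint speeds; "joint_torque": joint torques, N m; "tool_pos": TCP position; "ee_rot": TCP orientation; "wrist_force": force on the tool from outside, world axes, zero at the start; "torque": the same for the moment, N m; "width": finger opening in m.
Only numpy, scipy, OpenCV 4.12 (cv2) and the standard library are available. Lean on these libraries where they do the work, as an engineer would, in place of code of your own. Each camera call takes 0.05 s, during which the arm holds its last target.

## Task

Clamp the re-glued shoe brush in the small ratchet press: lift the press foot by its knob, clicking up until it hangs on its pawls well clear of the brush's height, then slide the brush lengthwise under the foot, between the fences and right up to the end stop, and let go of it. Only then squeeze the two round bars together to free the pawls, lower the foot gently (never let it drop) onto the brush, push down on it with about 10 N for a second, and let go so that the foot stays resting on the brush. Leave the other things on the bench alone.

Things in the scene. Friction and masses are not known exactly. Their poses are not given: they have to be found in the camera images.
- press: Fixed grey bench press on a 225 x 96 mm base. Origin: on the bench under the axis of its upright toothed column; z up; its open front looks to its -x (toward the robot), the brush goes in along +x. Flat bed, top at z = 12 mm, x = -190 to +35 mm. Column 16 mm wide (y), top at z = 140 mm; six saw teeth on each y side, 10 mm apart in height, ramped underneath, flat on top
- end_stop (a point): Middle of the foot of the end stop on the bed: press x = -35, y = 0, z = 12 mm, axes as the press. The stop is an upright plate facing -x, 64 mm wide, 26 mm high. Two fences 16 mm high run along the bed toward -x from here, inner faces 32 mm either side of the middle, from 2 to 77 mm in front of the stop, with flared lead-ins out to 96 mm
- carriage: Dark steel carriage sliding up and down the column (travel 62 mm), 0.65 kg with all it carries, friction about 1 N. Origin: on the column axis, 95 mm above the bench when fully down; axes as the press. It goes up past its pawls (up to 20 N in all) and, let go, drops onto the next tooth below: it hangs with this origin at z = 98, 108, 118, 128, 138 or 148 mm
- foot (a point): Centre of the press foot's underside at its nominal setting, at the end of the carriage arm (x = -70 mm, 58 mm below the carriage origin). Round steel disc 32 mm across on a stiff spring with up to 5 mm of give. It hangs on a hand-set screw: the real underside may be up to 4.5 mm higher or lower than this point and is not measured, so feel for the contact
- lift_knob (a point): Middle of the black lift knob's waist, on the end of the carriage arm straight over the foot: upright knob 24 mm in diameter, 32 mm tall (14 mm below this point to 18 mm above), widening to a 32 mm rim from 9 mm above this point. Pull it up to raise the carriage. Axes as the press
- squeeze_bars (a point): Midpoint between the two black round release bars on top of the carriage, 45 mm above the carriage origin. The bars are 12 mm thick, 38 mm long (along the press's x), 56 mm over their outsides (along y). Pinch them together along y, each 10 mm or more (stop at 13 mm, some 3 N each): the pawls leave the teeth and the carriage moves with the hand. The column top may stand between the bars
- pawl_left: Left (+y) sprung pawl lever, carried by the carriage; origin at its pivot pin, 20 mm to +y of the carriage origin. Its nose, 30 mm below, catches the teeth; its round release bar, 45 mm above, is pushed inwards to free it. Springs back when let go
- pawl_right: Right (-y) sprung pawl lever, mirror image of the left one
- shoe_brush: Loose shoe brush, wooden back on dark bristles, 155 long (own x) x 51 wide (y) x 44 mm high, waisted to 38 mm at the middle of its upper half, 0.13 kg; origin at the centre of its underside. Against the end stop its origin is at x = -113, y = 0 mm of the press; either end may lead. Grip it across its width some 43 mm from its middle, at the end toward the robot; it may turn a little in the grip
- thread_spool: Bystander: upright spool of thread, 42 mm across, 48 mm high; origin at the centre of its underside
- sanding_block: Bystander: cork sanding block 37 x 74 x 27 mm; origin at the centre of its underside
- cobblers_wax: Bystander: dark lump of wax 36 x 47 x 25 mm; origin at the centre of its underside

How it is judged:
On the way, in this order (a step that is already met when the one before it is completed fails the run):
1. the foot hangs on its pawls, at least 7 mm higher than the brush on the bed, with the hand off the press (z of carriage in the frame of press above 0.126 m and contact force between each of the arm, the fingers and carriage below 0.3 N and linear speed of carriage below 0.01 m/s), for 0.2 s.
2. the brush lies on the bed under the raised foot, within 5 mm of the end stop, square to it, let go (x of shoe_brush in the frame of press above -0.118 m and y of shoe_brush in the frame of press between -0.008 and 0.008 m and z of shoe_brush in the frame of press below 0.015 m and angle between the x axis of shoe_brush and the x axis of press, either way round below 0.12 rad and contact force between the fingers and shoe_brush below 0.3 N and z of carriage in the frame of press above 0.124 m), for 0.2 s.
3. the foot is pressed on the brush with 12.5 to 26 N (its own weight of about 6 N included) for 0.8 s (contact force between carriage and shoe_brush between 12.5 and 26 N), for 0.8 s.
At the end, for the whole second after the job is handed in: The brush lies flat on the bed within 5 mm of the end stop, within 8 mm of the middle and 7 degrees of square, and the foot rests on it with more than 1 N of its own weight; both at rest, nothing touched by the robot (contact force between carriage and shoe_brush above 1 N and x of shoe_brush in the frame of press above -0.118 m and y of shoe_brush in the frame of press between -0.008 and 0.008 m and z of shoe_brush in the frame of press below 0.015 m and angle between the x axis of shoe_brush and the x axis of press, either way round below 0.12 rad and linear speed of each of shoe_brush, carriage below 0.01 m/s).
It fails at once if the foot presses on the brush with more than 30 N (contact force between carriage and shoe_brush above 30 N).
It fails at once if the freed foot drops onto the brush (falls faster than 0.2 m/s with the brush in place) (x of shoe_brush in the frame of press above -0.118 m and horizontal distance between shoe_brush and press below 0.125 m and linear speed of carriage above 0.2 m/s).
It fails at once if a bystander is moved by more than 30 mm (distance of any of thread_spool, sanding_block, cobblers_wax from where it was at the start of the episode above 0.03 m).
It fails at once if the release bars are worked by the fingers before the brush is in place (not (x of shoe_brush in the frame of press above -0.118 m and horizontal distance between shoe_brush and press below 0.125 m) and (contact force between the fingers and pawl_left above 2 N or contact force between the fingers and pawl_right above 2 N)).
It also fails if it takes over 67 s, if anything falls off the work surface, if the arm or the gripper's body presses on something with over 40 N, if the wrist force passes 120 N, or if a joint passes its speed limit or range.

## Working session

There is one attempt and no reset: what is moved stays moved. The work goes in short steps, Python scripts to look and compute and a tool call to move; the robot and the scene stay as the last step left them, time stands still between calls to the robot, and variables do not carry over. Pictures are saved under pics/ and viewed, and the job is handed in when it is done.

Besides the shell and the picture viewer there is one more tool, called after "Request:" as name([rows], argument=value, ...), one row to a line, values as JSON. apply_moves: Moves the arm, as the interface text tells. Shifts and turns lie within -1 to 1; 1 stands for 20 cm of shift or 45 degrees of turn. Its arguments: {"type":"object","properties":{"motion":{"type":"array","items":{"type":"object","properties":{"hand":{"type":"number"},"dx":{"type":"number"},"dy":{"type":"number"},"dz":{"type":"number"},"ax":{"type":"number"},"ay":{"type":"number"},"az":{"type":"number"}}}}},"required":["motion"]}

```bash
mkdir -p pics; cat > h.py <<'E'
import numpy as np, cv2
from station import r, viewer, spotter
def cap(name,fn):
    im,d=viewer.capture(name); cv2.imwrite('pics/'+fn,im[:,:,::-1]); return im,d
def pt(name,d,u,v):
    i=viewer.camera_info(name); f=200/np.tan(np.radians(i['fovy']/2)); z=d[v,u]
    return (i['pose']@np.array([(u-i['cx'])/f*z,-(v-i['cy'])/f*z,-z,1]))[:3]
def cloud(name,d):
    i=viewer.camera_info(name); f=200/np.tan(np.radians(i['fovy']/2))
    v,u=np.mgrid[:400,:640]; P=np.stack([(u-i['cx'])/f*d,-(v-i['cy'])/f*d,-d,np.ones_like(d)],-1)@i['pose'].T
    P=P[...,:3]; P[d==0]=np.nan; return P
E
python3 - <<'E'
from h import *
np.set_printoptions(precision=4,suppress=True)
s=r.sense(); print(s['t'],s['tool_pos'],s['ee_rot'],s['width'])
for c in ['scene','top']:
    im,d=cap(c,c+'0.png'); i=viewer.camera_info(c); print(c,i)
    for n in ['press','end_stop','carriage','foot','lift_knob','squeeze_bars','shoe_brush','thread_spool','sanding_block','cobblers_wax']:
        l=spotter.pinpoint(c,n); print(n,[(np.array(q['point']),round(q['p'],2)) for q in l[:2]])
print(r.sense()['t'])
E
```

```text
0.0 [ 0.218  -0.5047  0.2476] [[ 0.918   0.3966 -0.0006]
 [ 0.3966 -0.918   0.0012]
 [-0.     -0.0014 -1.    ]] 0.08490999497314675
scene {'fovy': 52.012485510092155, 'cx': 322.36050012771454, 'cy': 196.4317935346037, 'pose': array([[ 0.8887,  0.2624, -0.3761,  0.1203],
       [-0.4579,  0.4619, -0.7596, -0.9652],
       [-0.0256,  0.8472,  0.5306,  0.5678],
       [ 0.    ,  0.    ,  0.    ,  1.    ]])}
press [(array([ 0.5829, -0.2728,  0.0043]), 0.85), (array([ 0.5827, -0.2726,  0.1381]), 0.7)]
end_stop [(array([ 0.5476, -0.2652,  0.0147]), 0.73)]
carriage [(array([ 0.5819, -0.2726,  0.0959]), 0.86)]
foot [(array([ 0.515 , -0.2582,  0.0319]), 0.64)]
lift_knob [(array([ 0.5092, -0.2582,  0.0944]), 0.96)]
squeeze_bars [(array([ 0.5828, -0.2681,  0.1405]), 0.56)]
shoe_brush [(array([ 0.536 , -0.4558,  0.002 ]), 0.9)]
thread_spool [(array([ 0.5362, -0.0545, -0.0001]), 0.86), (array([ 0.5324, -0.4554, -0.0008]), 0.6)]
sanding_block [(array([ 0.4885, -0.5997, -0.0012]), 0.6)]
cobblers_wax [(array([ 0.2891, -0.2904,  0.0018]), 0.87)]
top {'fovy': 42.754926797852164, 'cx': 325.144132654330
[... 162 characters left out ...]
 1.4637],
       [ 0.    ,  0.    ,  0.    ,  1.    ]])}
press [(array([ 0.5839, -0.2709,  0.0009]), 0.65)]
end_stop [(array([ 0.5498, -0.2615,  0.0163]), 0.66)]
carriage [(array([ 0.5802, -0.2714,  0.0902]), 0.88)]
foot [(array([ 0.5128, -0.2547,  0.0371]), 0.87), (array([ 0.5368, -0.0511, -0.0023]), 0.51)]
lift_knob [(array([ 0.5133, -0.2565,  0.095 ]), 0.55)]
squeeze_bars [(array([ 0.5802, -0.2707,  0.1413]), 0.76), (array([ 0.513 , -0.2564,  0.094 ]), 0.64)]
shoe_brush [(array([ 0.5339, -0.4603, -0.0021]), 0.59)]
thread_spool [(array([ 0.5383, -0.0484, -0.003 ]), 0.75)]
sanding_block [(array([ 0.4922, -0.5988,  0.0028]), 0.56)]
cobblers_wax [(array([ 0.2898, -0.2896, -0.0015]), 0.7)]
1.1
```

View pics/scene0.png

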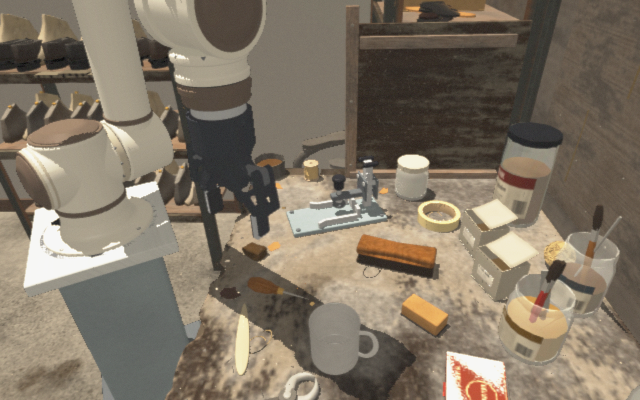

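View pics/top0.png

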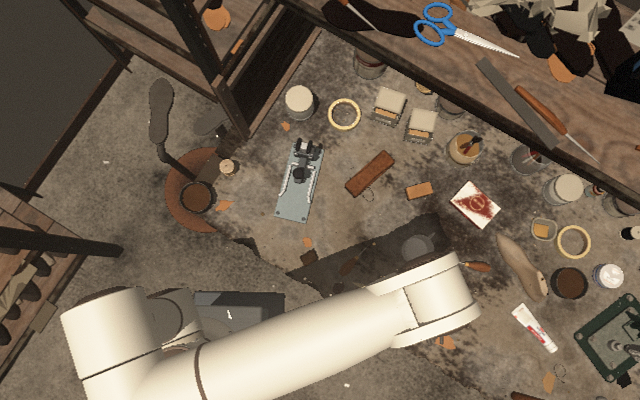

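```bash
python3 - <<'E'
from h import *
np.set_printoptions(precision=4,suppress=True)
for c in ['scene','top']:
    im,d=cap(c,c+'1.png'); P=cloud(c,d)
    for n in ['shoe_brush','press','lift_knob','sanding_block']:
        l=spotter.silhouettes(c,n)
        if not l: print(n,'none');continue
        m=l[0]['pixels']&np.isfinite(P[...,0]); Q=P[m]
        print(c,n,round(l[0]['p'],2),m.sum(),np.nanpercentile(Q,[2,50,98],axis=0).round(3).tolist())
        if n=='shoe_brush':
            T=Q[(Q[:,2]>.035)]
            print('top',len(T),T[:,2].max(),cv2.minAreaRect(T[:,:2].astype(np.float32)*1000),T.mean(0))
            np.save(c+'_brush.npy',Q)
        if n=='press':
            B=Q[(Q[:,2]>.008)&(Q[:,2]<.016)]
            print('bed',len(B),cv2.minAreaRect(B[:,:2].astype(np.float32)*1000))
            np.save(c+'_press.npy',Q)
E
```

```text
scene shoe_brush 0.87 2235 [[0.471, -0.523, 0.003], [0.527, -0.469, 0.039], [0.586, -0.407, 0.046]]
top 1258 0.047027492154692485 ((531.4159545898438, -458.63397216796875), (45.699920654296875, 153.80123901367188), 43.48774719238281) [ 0.5309 -0.4633  0.0431]
scene press 0.76 3695 [[0.398, -0.315, 0.003], [0.518, -0.27, 0.018], [0.607, -0.199, 0.143]]
bed 1555 ((504.8143005371094, -255.39666748046875), (100.25303649902344, 223.42381286621094), 77.7501449584961)
scene lift_knob 0.84 1216 [[0.498, -0.3, 0.001], [0.563, -0.269, 0.084], [0.629, -0.133, 0.146]]
scene sanding_block 0.66 1191 [[0.464, -0.638, 0.001], [0.483, -0.607, 0.027], [0.513, -0.568, 0.029]]
top shoe_brush 0.82 958 [[0.473, -0.515, 0.011], [0.53, -0.454, 0.043], [0.59, -0.392, 0.049]]
top 822 0.05496812199512591 ((533.1018676757812, -454.74212646484375), (49.0665397644043, 154.49334716796875), 43.378231048583984) [ 0.5321 -0.4543  0.0432]
top press 0.86 2628 [[0.398, -0.31, 0.005], [0.502, -0.257, 0.014], [0.598, -0.196, 0.144]]
bed 1371 ((504.657470703125, -253.21932983398438), (96.66500091552734, 222.45523071289062), 77.76240539550781)
top lift_knob 0.96 430 [[0.498, -0.296, 0.045], [0.564, -0.263, 0.104], [0.593, -0.245, 0.148]]
top sanding_block 0.78 346 [[0.466, -0.632, 0.002], [0.488, -0.597, 0.027], [0.51, -0.563, 0.034]]
```

The top view shows the press at about (298,180), the brush at (370,173) and the sanding block at (418,190). The scene view agrees, and there is a clear path above the bench. Press pose is about (0.5815, -0.271) with yaw -12.25°. The brush centre is about (0.532, -0.457) with its axis at -46.6°. Next I move over the knob.

```bash
cat >> h.py <<'E'
from scipy.spatial.transform import Rotation as R
PO=np.array([0.5815,-0.2713]); YAW=-12.25
def pw(x,y=0):
    c,s=np.cos(np.radians(YAW)),np.sin(np.radians(YAW)); return PO+np.array([c*x-s*y,s*x+c*y])
def go(x,y,z,yaw):
    s=r.sense(); A=np.array(s['ee_rot']); d=A.T@(np.array([x,y,z])-s['tool_pos'])/.2
    c,q=np.cos(np.radians(yaw)),np.sin(np.radians(yaw))
    B=np.array([[c,q,0],[q,-c,0],[0,0,-1.]])
    rv=np.degrees(R.from_matrix(A.T@B).as_rotvec())/45
    print('t',round(s['t'],2),'pos',np.round(s['tool_pos'],4),'F',np.round(s['wrist_force'],2),'w',round(s['width'],4))
    print('d',d.round(4),'a',rv.round(4))
E
python3 - <<'E'
from h import *
k=pw(-.070);print(k); go(*k,.19,YAW)
E
```

```text
[ 0.51309382 -0.25644756]
t 1.6 pos [ 0.2181 -0.5049  0.2483] F [-0.1   0.44 -0.36] w 0.0859
d [ 1.8465 -0.5554  0.2916] a [ 0.000e+00 -1.000e-04  7.915e-01]
```

Request:
apply_moves([
  {"dx": 0.92,"dy": -0.28,"az": 0.79},
  {"dx": 0.92,"dy": -0.28,"az": 0.79},
  {"dx": 0.92,"dy": -0.28,"az": 0.79},
  {"dx": 0.92,"dy": -0.28,"az": 0.79},
  {"dx": 0.92,"dy": -0.28,"az": 0.79},
  {"dx": 0.92,"dy": -0.28,"az": 0.79},
])

```text
schema error: expected keys hand, dx, dy, dz, ax, ay, az
```

```bash
python3 - <<'E'
from h import *
go(*pw(-.070),.19,YAW)
E
```

```text
t 1.6 pos [ 0.2181 -0.5049  0.2483] F [-0.1   0.44 -0.36] w 0.0859
d [ 1.8465 -0.5554  0.2916] a [ 0.000e+00 -1.000e-04  7.915e-01]
```

Request:
apply_moves([
  {"hand": 1,"dx": 0.92,"dy": -0.28,"dz": 0,"ax": 0,"ay": 0,"az": 0.79},
  {"hand": 1,"dx": 0.92,"dy": -0.28,"dz": 0,"ax": 0,"ay": 0,"az": 0.79},
  {"hand": 1,"dx": 0.92,"dy": -0.28,"dz": 0,"ax": 0,"ay": 0,"az": 0.79},
  {"hand": 1,"dx": 0.92,"dy": -0.28,"dz": 0,"ax": 0,"ay": 0,"az": 0.79},
  {"hand": 1,"dx": 0.92,"dy": -0.28,"dz": 0,"ax": 0,"ay": 0,"az": 0.79},
  {"hand": 1,"dx": 0.92,"dy": -0.28,"dz": 0,"ax": 0,"ay": 0,"az": 0.79},
])

```text
t: 2.1
tool_pos: [0.3681, -0.3773, 0.2483]
ee_rot: [[0.977, -0.214, 0.001], [-0.214, -0.977, 0.001], [0.001, -0.001, -1.0]]
wrist_force: [1.4, -0.2, 0.8]
width: 0.0855
```

```bash
python3 - <<'E'
from h import *
go(*pw(-.070),.19,YAW)
E
```

```text
t 2.1 pos [ 0.3681 -0.3773  0.2483] F [ 1.41 -0.22  0.83] w 0.0855
d [ 0.5785 -0.7449  0.293 ] a [-0.0012 -0.0012 -0.0022]
```

Request:
apply_moves([
  {"hand": 1,"dx": 0.58,"dy": -0.745,"dz": 0.29,"ax": 0,"ay": 0,"az": 0},
  {"hand": 1,"dx": 0.58,"dy": -0.745,"dz": 0.29,"ax": 0,"ay": 0,"az": 0},
  {"hand": 1,"dx": 0.58,"dy": -0.745,"dz": 0.29,"ax": 0,"ay": 0,"az": 0},
  {"hand": 1,"dx": 0.58,"dy": -0.745,"dz": 0.29,"ax": 0,"ay": 0,"az": 0},
  {"hand": 1,"dx": 0.58,"dy": -0.745,"dz": 0.29,"ax": 0,"ay": 0,"az": 0},
  {"hand": 1,"dx": 0.58,"dy": -0.745,"dz": 0.29,"ax": 0,"ay": 0,"az": 0},
  {"hand": 1,"dx": 0.58,"dy": -0.745,"dz": 0.29,"ax": 0,"ay": 0,"az": 0},
])

```text
t: 2.68
tool_pos: [0.5103, -0.258, 0.1893]
ee_rot: [[0.978, -0.208, -0.002], [-0.208, -0.978, 0.001], [-0.002, -0.0, -1.0]]
wrist_force: [0.1, 0.3, -0.1]
width: 0.0854
```

```bash
python3 - <<'E'
from h import *
np.set_printoptions(precision=4,suppress=True)
cap('wrist','w1.png')
for n in ['lift_knob','squeeze_bars','end_stop']: print(n,[(np.array(q['point']),round(q['p'],2)) for q in spotter.pinpoint('wrist',n)[:2]])
go(*pw(-.070),.098,YAW)
E
```

```text
lift_knob []
squeeze_bars []
end_stop [(array([ 0.5516, -0.2616,  0.0122]), 0.56), (array([ 0.5744, -0.2918,  0.0913]), 0.23)]
t 2.88 pos [ 0.5091 -0.2603  0.191 ] F [ 0.11 -0.85 -0.64] w 0.0852
d [ 0.0149 -0.0231  0.4651] a [ 0.0005 -0.0011 -0.0003]
```

View pics/w1.png

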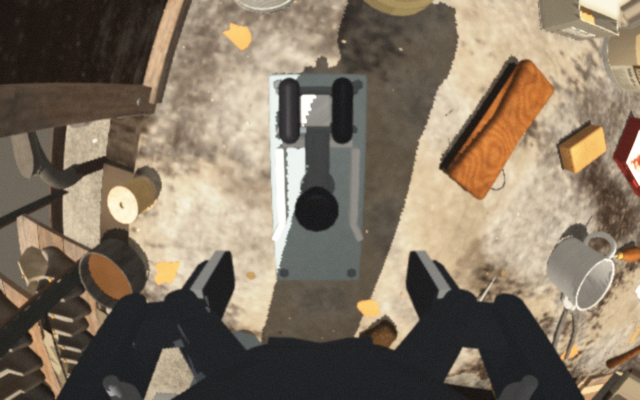

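The wrist view shows the knob at (317,208), midway between the fingers (u≈222 and 418), and the press in line with the tool. I descend to the waist and close.

Request:
apply_moves([
  {"hand": 1,"dx": 0.015,"dy": -0.02,"dz": 0.2,"ax": 0,"ay": 0,"az": 0},
  {"hand": 1,"dx": 0.015,"dy": -0.02,"dz": 0.35,"ax": 0,"ay": 0,"az": 0},
  {"hand": 1,"dx": 0.015,"dy": -0.02,"dz": 0.46,"ax": 0,"ay": 0,"az": 0},
  {"hand": 1,"dx": 0.015,"dy": -0.02,"dz": 0.46,"ax": 0,"ay": 0,"az": 0},
  {"hand": 1,"dx": 0.015,"dy": -0.02,"dz": 0.46,"ax": 0,"ay": 0,"az": 0},
])

```text
t: 3.3
tool_pos: [0.5125, -0.2567, 0.0984]
ee_rot: [[0.977, -0.212, -0.001], [-0.212, -0.977, 0.0], [-0.001, -0.0, -1.0]]
wrist_force: [0.3, -0.2, 0.5]
width: 0.0852
```

```bash
python3 - <<'E'
from h import *
cap('scene','s2.png')
go(*pw(-.070),.098,YAW)
cv2.imwrite('pics/s2c.png',cv2.resize(cv2.imread('pics/s2.png')[130:260,250:420],None,fx=4,fy=4))
E
```

```text
t 3.35 pos [ 0.5134 -0.2569  0.0999] F [0.21 0.11 0.36] w 0.0854
d [-0.0019 -0.002   0.0095] a [ 0.0005 -0.0017 -0.0001]
```

View pics/s2c.png

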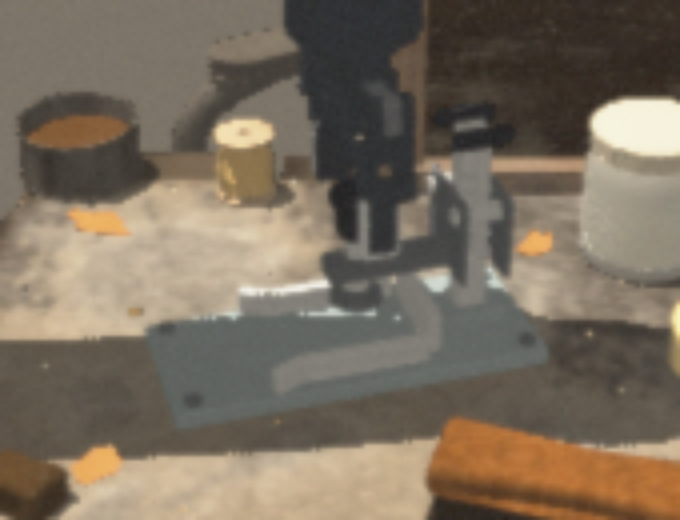

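The zoomed scene view shows the fingers either side of the knob, above the arm and clear of the bars. I close the hand.

Request:
apply_moves([
  {"hand": -1,"dx": 0,"dy": 0,"dz": 0,"ax": 0,"ay": 0,"az": 0},
  {"hand": -1,"dx": 0,"dy": 0,"dz": 0,"ax": 0,"ay": 0,"az": 0},
  {"hand": -1,"dx": 0,"dy": 0,"dz": 0,"ax": 0,"ay": 0,"az": 0},
  {"hand": -1,"dx": 0,"dy": 0,"dz": 0,"ax": 0,"ay": 0,"az": 0},
  {"hand": -1,"dx": 0,"dy": 0,"dz": 0,"ax": 0,"ay": 0,"az": 0},
  {"hand": -1,"dx": 0,"dy": 0,"dz": 0,"ax": 0,"ay": 0,"az": 0},
  {"hand": -1,"dx": 0,"dy": 0,"dz": 0,"ax": 0,"ay": 0,"az": 0},
  {"hand": -1,"dx": 0,"dy": 0,"dz": 0,"ax": 0,"ay": 0,"az": 0},
])

```text
t: 4.02
tool_pos: [0.5138, -0.256, 0.0993]
ee_rot: [[0.978, -0.211, 0.001], [-0.211, -0.978, -0.0], [0.001, -0.0, -1.0]]
wrist_force: [-1.3, 0.0, 4.9]
width: 0.0291
```

Request:
apply_moves([
  {"hand": -1,"dx": 0,"dy": 0,"dz": 0,"ax": 0,"ay": 0,"az": 0},
  {"hand": -1,"dx": 0,"dy": 0,"dz": 0,"ax": 0,"ay": 0,"az": 0},
  {"hand": -1,"dx": 0,"dy": 0,"dz": -0.02,"ax": 0,"ay": 0,"az": 0},
  {"hand": -1,"dx": 0,"dy": 0,"dz": -0.04,"ax": 0,"ay": 0,"az": 0},
])

```text
t: 4.35
tool_pos: [0.5137, -0.256, 0.1052]
ee_rot: [[0.978, -0.211, -0.0], [-0.211, -0.978, 0.001], [-0.0, -0.0, -1.0]]
wrist_force: [8.6, -2.7, -19.7]
width: 0.0289
```

Request:
apply_moves([
  {"hand": -1,"dx": 0,"dy": 0,"dz": -0.03,"ax": 0,"ay": 0,"az": 0},
  {"hand": -1,"dx": 0,"dy": 0,"dz": -0.06,"ax": 0,"ay": 0,"az": 0},
  {"hand": -1,"dx": 0,"dy": 0,"dz": -0.09,"ax": 0,"ay": 0,"az": 0},
  {"hand": -1,"dx": 0,"dy": 0,"dz": -0.12,"ax": 0,"ay": 0,"az": 0},
  {"hand": -1,"dx": 0,"dy": 0,"dz": -0.15,"ax": 0,"ay": 0,"az": 0},
  {"hand": -1,"dx": 0,"dy": 0,"dz": -0.18,"ax": 0,"ay": 0,"az": 0},
  {"hand": -1,"dx": 0,"dy": 0,"dz": -0.2,"ax": 0,"ay": 0,"az": 0},
  {"hand": -1,"dx": 0,"dy": 0,"dz": -0.2,"ax": 0,"ay": 0,"az": 0},
])

```text
t: 5.02
tool_pos: [0.5137, -0.256, 0.1451]
ee_rot: [[0.978, -0.211, -0.001], [-0.211, -0.978, 0.001], [-0.001, -0.001, -1.0]]
wrist_force: [5.4, -1.6, -9.6]
width: 0.0289
```

```bash
python3 - <<'E'
from h import *
np.set_printoptions(precision=4,suppress=True)
cap('scene','s3.png')
for n in ['carriage','lift_knob']: print(n,[(np.array(q['point']),round(q['p'],2)) for q in spotter.pinpoint('scene',n)[:2]])
go(*pw(-.070),.098,YAW)
cv2.imwrite('pics/s3c.png',cv2.resize(cv2.imread('pics/s3.png')[130:260,250:420],None,fx=4,fy=4))
E
```

```text
carriage [(array([ 0.5812, -0.2688,  0.1413]), 0.63), (array([ 0.2897, -0.29  ,  0.0065]), 0.39)]
lift_knob [(array([ 0.5118, -0.2563,  0.1406]), 0.67)]
t 5.17 pos [ 0.5137 -0.256   0.1451] F [ 5.27 -0.98 -9.23] w 0.029
d [-0.0025  0.003   0.2357] a [-0.0007  0.0009  0.0017]
```

View pics/s3c.png

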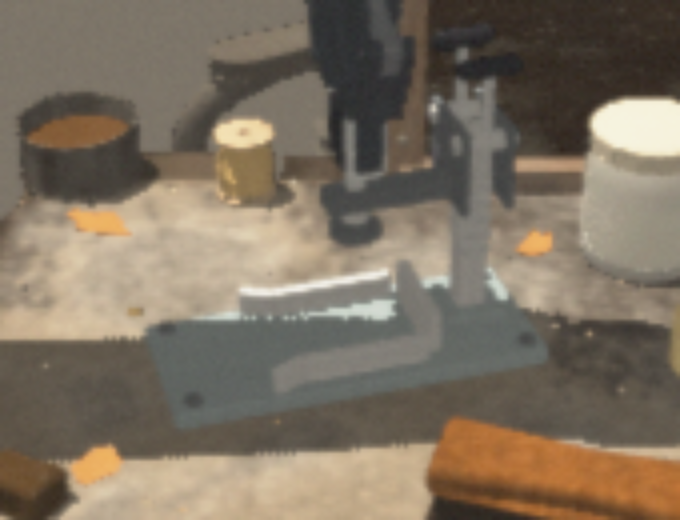

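The carriage is at about 141 mm, just past the 138 tooth. I go 2 mm further up, then set it down on its pawls and feel for the support.

Request:
apply_moves([
  {"hand": -1,"dx": 0,"dy": 0,"dz": -0.01,"ax": 0,"ay": 0,"az": 0},
  {"hand": -1,"dx": 0,"dy": 0,"dz": -0.01,"ax": 0,"ay": 0,"az": 0},
  {"hand": -1,"dx": 0,"dy": 0,"dz": 0,"ax": 0,"ay": 0,"az": 0},
  {"hand": -1,"dx": 0,"dy": 0,"dz": 0.006,"ax": 0,"ay": 0,"az": 0},
  {"hand": -1,"dx": 0,"dy": 0,"dz": 0.012,"ax": 0,"ay": 0,"az": 0},
  {"hand": -1,"dx": 0,"dy": 0,"dz": 0.012,"ax": 0,"ay": 0,"az": 0},
])

```text
t: 5.67
tool_pos: [0.5137, -0.256, 0.1435]
ee_rot: [[0.977, -0.211, 0.0], [-0.211, -0.977, 0.0], [0.0, -0.0, -1.0]]
wrist_force: [5.7, -1.1, -6.7]
width: 0.0289
```

Request:
apply_moves([
  {"hand": -1,"dx": 0,"dy": 0,"dz": 0.006,"ax": 0,"ay": 0,"az": 0},
  {"hand": -1,"dx": 0,"dy": 0,"dz": 0.01,"ax": 0,"ay": 0,"az": 0},
  {"hand": -1,"dx": 0,"dy": 0,"dz": 0.01,"ax": 0,"ay": 0,"az": 0},
])

```text
t: 5.92
tool_pos: [0.5137, -0.256, 0.1423]
ee_rot: [[0.977, -0.211, 0.001], [-0.211, -0.977, -0.0], [0.001, -0.0, -1.0]]
wrist_force: [5.6, -0.2, -3.4]
width: 0.0291
```

Request:
apply_moves([
  {"hand": 1,"dx": 0,"dy": 0,"dz": 0,"ax": 0,"ay": 0,"az": 0},
  {"hand": 1,"dx": 0,"dy": 0,"dz": 0,"ax": 0,"ay": 0,"az": 0},
  {"hand": 1,"dx": 0,"dy": 0,"dz": 0,"ax": 0,"ay": 0,"az": 0},
  {"hand": 1,"dx": 0,"dy": 0,"dz": 0,"ax": 0,"ay": 0,"az": 0},
  {"hand": 1,"dx": 0,"dy": 0,"dz": -0.2,"ax": 0,"ay": 0,"az": 0},
  {"hand": 1,"dx": 0,"dy": 0,"dz": -0.35,"ax": 0,"ay": 0,"az": 0},
  {"hand": 1,"dx": 0,"dy": 0,"dz": -0.4,"ax": 0,"ay": 0,"az": 0},
  {"hand": 1,"dx": 0,"dy": 0,"dz": -0.4,"ax": 0,"ay": 0,"az": 0},
])

```text
t: 6.58
tool_pos: [0.5143, -0.2566, 0.2254]
ee_rot: [[0.977, -0.211, 0.005], [-0.211, -0.977, -0.002], [0.005, 0.001, -1.0]]
wrist_force: [-0.4, -0.4, 0.4]
width: 0.0854
```

```bash
python3 - <<'E'
from h import *
np.set_printoptions(precision=4,suppress=True)
cap('scene','s4.png')
for n in ['carriage','lift_knob','foot']: print(n,[(np.array(q['point']),round(q['p'],2)) for q in spotter.pinpoint('scene',n)[:2]])
go(.5025,-.425,.15,-46.6)
cv2.imwrite('pics/s4c.png',cv2.resize(cv2.imread('pics/s4.png')[110:290,250:450],None,fx=3.3,fy=3.3))
E
```

```text
carriage [(array([ 0.58  , -0.2709,  0.1372]), 0.69), (array([ 0.2908, -0.292 ,  0.0052]), 0.17)]
lift_knob [(array([ 0.512 , -0.2579,  0.1376]), 0.78)]
foot [(array([ 0.5156, -0.2551,  0.0737]), 0.63), (array([ 0.5348, -0.4551,  0.0007]), 0.41)]
t 6.78 pos [ 0.513  -0.2559  0.2203] F [-0.76 -0.03 -0.02] w 0.0855
d [0.1279 0.8376 0.3509] a [0.0002 0.0028 0.7647]
```

View pics/s4c.png

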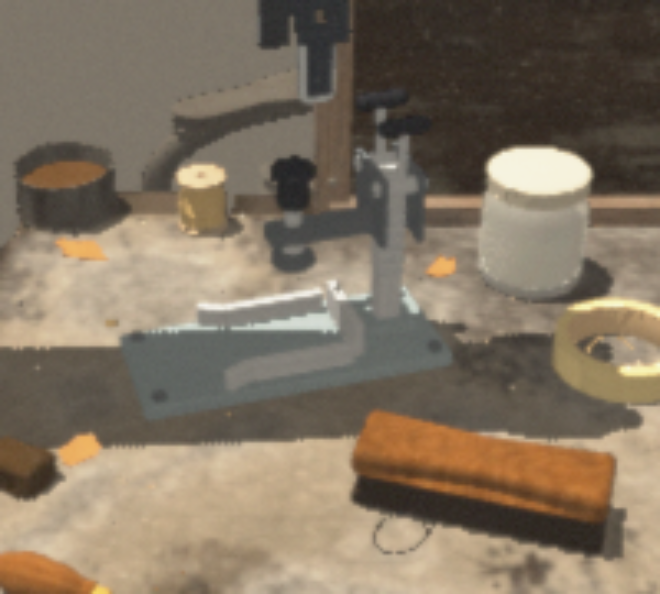

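The carriage hangs at about 137–138 mm, with the knob at (290,180) and the foot at (290,260) in the crop, and the hand is clear. Next is the brush.

Request:
apply_moves([
  {"hand": 1,"dx": 0.128,"dy": 0.838,"dz": 0.35,"ax": 0,"ay": 0,"az": 0.765},
  {"hand": 1,"dx": 0.128,"dy": 0.838,"dz": 0.35,"ax": 0,"ay": 0,"az": 0.765},
  {"hand": 1,"dx": 0.128,"dy": 0.838,"dz": 0.35,"ax": 0,"ay": 0,"az": 0.765},
  {"hand": 1,"dx": 0.128,"dy": 0.838,"dz": 0.35,"ax": 0,"ay": 0,"az": 0.765},
  {"hand": 1,"dx": 0.128,"dy": 0.838,"dz": 0.35,"ax": 0,"ay": 0,"az": 0.765},
  {"hand": 1,"dx": 0.128,"dy": 0.838,"dz": 0.35,"ax": 0,"ay": 0,"az": 0.765},
  {"hand": 1,"dx": 0.128,"dy": 0.838,"dz": 0.35,"ax": 0,"ay": 0,"az": 0.765},
  {"hand": 1,"dx": 0.128,"dy": 0.838,"dz": 0.35,"ax": 0,"ay": 0,"az": 0.765},
])

```text
t: 7.45
tool_pos: [0.4814, -0.4474, 0.1507]
ee_rot: [[0.727, -0.687, 0.014], [-0.687, -0.726, 0.018], [-0.003, -0.023, -1.0]]
wrist_force: [-0.5, 0.1, -0.1]
width: 0.0853
```

```bash
python3 - <<'E'
from h import *
np.set_printoptions(precision=4,suppress=True)
cap('wrist','w5.png')
print([(np.array(q['point']),round(q['p'],2)) for q in spotter.pinpoint('wrist','shoe_brush')[:2]])
go(.5025,-.425,.026,-46.6)
E
```

```text
[(array([ 0.5344, -0.4568,  0.002 ]), 0.61)]
t 7.55 pos [ 0.4823 -0.4467  0.1519] F [-0.47 -0.94  0.38] w 0.0857
d [-0.0005 -0.1338  0.6326] a [-0.0292  0.0019  0.0736]
```

View pics/w5.png

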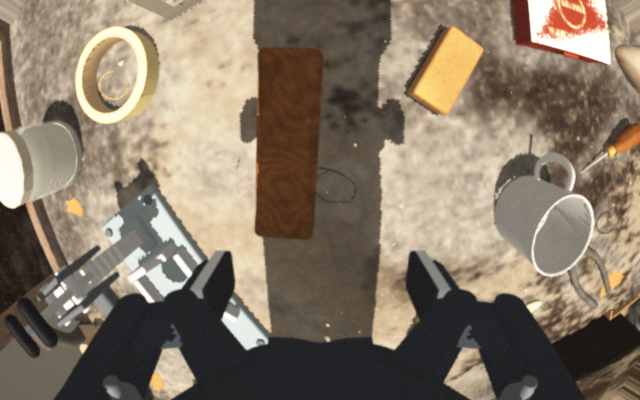

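The wrist view shows the brush at (290,140), left of the finger centre. The arm stopped about 27 mm short sideways, so I correct first.

Request:
apply_moves([
  {"hand": 1,"dx": 0,"dy": -0.134,"dz": 0.2,"ax": -0.029,"ay": 0.002,"az": 0.074},
  {"hand": 1,"dx": 0,"dy": -0.134,"dz": 0.2,"ax": -0.029,"ay": 0.002,"az": 0.074},
  {"hand": 1,"dx": 0,"dy": -0.134,"dz": 0.2,"ax": -0.029,"ay": 0.002,"az": 0.074},
  {"hand": 1,"dx": 0,"dy": -0.134,"dz": 0.2,"ax": -0.029,"ay": 0.002,"az": 0.074},
])

```text
t: 7.88
tool_pos: [0.4807, -0.4483, 0.1132]
ee_rot: [[0.726, -0.688, 0.015], [-0.688, -0.726, 0.017], [-0.001, -0.022, -1.0]]
wrist_force: [-0.3, -0.1, 0.1]
width: 0.0855
```

```bash
python3 - <<'E'
from h import *
np.set_printoptions(precision=4,suppress=True)
cap('wrist','w6.png')
print([(np.array(q['point']),round(q['p'],2)) for q in spotter.pinpoint('wrist','shoe_brush')[:2]])
go(.5025,-.425,.026,-46.6); print(r.sense()['q'])
E
```

```text
[(array([ 0.5375, -0.452 , -0.0002]), 0.93)]
t 7.98 pos [ 0.481  -0.4491  0.1143] F [ 0.56 -0.02 -0.18] w 0.0856
d [-0.0059 -0.1515  0.4452] a [-0.0286 -0.0014  0.0689]
[-0.7603  0.3352  0.2077  1.4417  0.0224  3.1406]
```

View pics/w6.png

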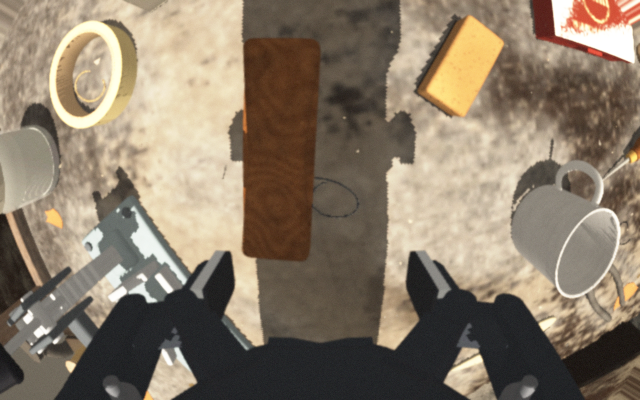

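Joint 6 is at its limit (3.14), so I take the grasp half a turn round instead.

Request:
apply_moves([
  {"hand": 1,"dx": 0,"dy": 0,"dz": -0.1,"ax": 0,"ay": 0,"az": -1},
  {"hand": 1,"dx": 0,"dy": 0,"dz": -0.1,"ax": 0,"ay": 0,"az": -1},
  {"hand": 1,"dx": 0,"dy": 0,"dz": -0.1,"ax": 0,"ay": 0,"az": -1},
  {"hand": 1,"dx": 0,"dy": 0,"dz": -0.1,"ax": 0,"ay": 0,"az": -1},
  {"hand": 1,"dx": 0,"dy": 0,"dz": -0.1,"ax": 0,"ay": 0,"az": -1},
  {"hand": 1,"dx": 0,"dy": 0,"dz": -0.1,"ax": 0,"ay": 0,"az": -1},
  {"hand": 1,"dx": 0,"dy": 0,"dz": -0.1,"ax": 0,"ay": 0,"az": -1},
])

```text
t: 8.57
tool_pos: [0.4804, -0.4498, 0.1342]
ee_rot: [[0.999, 0.033, 0.017], [0.033, -0.999, 0.015], [0.017, -0.014, -1.0]]
wrist_force: [-0.4, 0.4, 0.0]
width: 0.0852
```

Request:
apply_moves([
  {"hand": 1,"dx": 0,"dy": 0,"dz": 0,"ax": 0,"ay": 0,"az": -1},
  {"hand": 1,"dx": 0,"dy": 0,"dz": 0,"ax": 0,"ay": 0,"az": -1},
  {"hand": 1,"dx": 0,"dy": 0,"dz": 0,"ax": 0,"ay": 0,"az": -1},
  {"hand": 1,"dx": 0,"dy": 0,"dz": 0,"ax": 0,"ay": 0,"az": -1},
  {"hand": 1,"dx": 0,"dy": 0,"dz": 0,"ax": 0,"ay": 0,"az": -1},
  {"hand": 1,"dx": 0,"dy": 0,"dz": 0,"ax": 0,"ay": 0,"az": -1},
  {"hand": 1,"dx": 0,"dy": 0,"dz": 0,"ax": 0,"ay": 0,"az": -1},
])

```text
t: 9.15
tool_pos: [0.4804, -0.4498, 0.1342]
ee_rot: [[0.683, 0.73, 0.017], [0.73, -0.683, 0.015], [0.022, 0.002, -1.0]]
wrist_force: [0.2, -1.0, -0.7]
width: 0.0852
```

Request:
apply_moves([
  {"hand": 1,"dx": 0,"dy": 0,"dz": 0,"ax": 0,"ay": 0,"az": -1},
  {"hand": 1,"dx": 0,"dy": 0,"dz": 0,"ax": 0,"ay": 0,"az": -1},
  {"hand": 1,"dx": 0,"dy": 0,"dz": 0,"ax": 0,"ay": 0,"az": -1},
  {"hand": 1,"dx": 0,"dy": 0,"dz": 0,"ax": 0,"ay": 0,"az": -1},
  {"hand": 1,"dx": 0,"dy": 0,"dz": 0,"ax": 0,"ay": 0,"az": -1},
  {"hand": 1,"dx": 0,"dy": 0,"dz": 0,"ax": 0,"ay": 0,"az": -1},
  {"hand": 1,"dx": 0,"dy": 0,"dz": 0,"ax": 0,"ay": 0,"az": -1},
])

```text
t: 9.73
tool_pos: [0.4804, -0.4498, 0.1342]
ee_rot: [[-0.033, 0.999, 0.017], [0.999, 0.033, 0.015], [0.014, 0.017, -1.0]]
wrist_force: [0.1, 0.0, 0.4]
width: 0.0853
```

```bash
python3 - <<'E'
from h import *
np.set_printoptions(precision=4,suppress=True)
go(.5025,-.425,.13,133.4); print(r.sense()['q'])
E
```

```text
t 9.73 pos [ 0.4804 -0.4498  0.1342] F [0.08 0.   0.41] w 0.0853
d [0.1201 0.1141 0.0248] a [ 0.0275 -0.0096 -0.9226]
[-0.7616  0.3333  0.2436  1.4793  0.0223  0.7764]
```

Request:
apply_moves([
  {"hand": 1,"dx": 0.12,"dy": 0.115,"dz": 0.02,"ax": 0.0275,"ay": -0.01,"az": -0.923},
  {"hand": 1,"dx": 0.12,"dy": 0.115,"dz": 0.02,"ax": 0.0275,"ay": -0.01,"az": -0.923},
  {"hand": 1,"dx": 0.12,"dy": 0.115,"dz": 0.02,"ax": 0.0275,"ay": -0.01,"az": -0.923},
  {"hand": 1,"dx": 0.12,"dy": 0.115,"dz": 0.02,"ax": 0.0275,"ay": -0.01,"az": -0.923},
  {"hand": 1,"dx": 0.12,"dy": 0.115,"dz": 0.02,"ax": 0.0275,"ay": -0.01,"az": -0.923},
  {"hand": 1,"dx": 0.12,"dy": 0.115,"dz": 0.02,"ax": 0.0275,"ay": -0.01,"az": -0.923},
  {"hand": 1,"dx": 0.12,"dy": 0.115,"dz": 0.02,"ax": 0.0275,"ay": -0.01,"az": -0.923},
])

```text
t: 10.32
tool_pos: [0.5029, -0.425, 0.1308]
ee_rot: [[-0.685, 0.728, -0.0], [0.728, 0.685, -0.0], [-0.0, -0.0, -1.0]]
wrist_force: [-0.1, 0.0, -0.7]
width: 0.0856
```

```bash
python3 - <<'E'
from h import *
np.set_printoptions(precision=4,suppress=True)
cap('wrist','w7.png')
im,d=cap('scene','s7.png'); P=cloud('scene',d)
Q=P[spotter.silhouettes('scene','shoe_brush')[0]['pixels']]; T=Q[(Q[:,2]>.035)]
print(cv2.minAreaRect(T[:,:2].astype(np.float32)*1000))
go(.504,-.425,.028,133.4); print(r.sense()['q'])
E
```

```text
((533.500244140625, -456.95721435546875), (51.120094299316406, 154.39212036132812), 43.79636764526367)
t 10.47 pos [ 0.5026 -0.4251  0.1301] F [ 1.4  -0.33  0.73] w 0.0855
d [-0.0048  0.0054  0.5106] a [ 0.     -0.0011 -0.0137]
[-0.7021  0.3366  0.24    1.4751  0.0001  0.122 ]
```

View pics/w7.png

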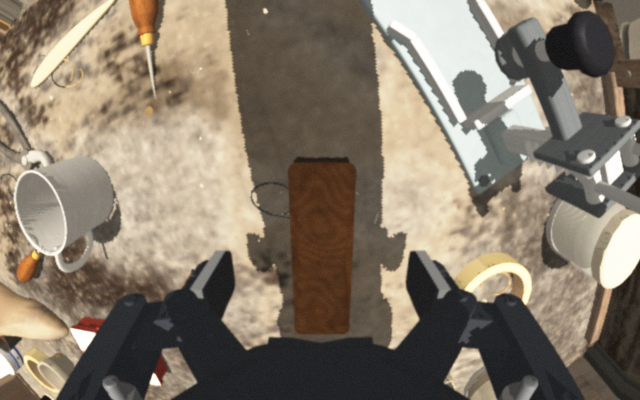

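The wrist view shows the brush between the fingers at u≈322 and aligned. I go down and grip.

Request:
apply_moves([
  {"hand": 1,"dx": -0.005,"dy": 0.005,"dz": 0.2,"ax": 0,"ay": 0,"az": -0.014},
  {"hand": 1,"dx": -0.005,"dy": 0.005,"dz": 0.4,"ax": 0,"ay": 0,"az": -0.014},
  {"hand": 1,"dx": -0.005,"dy": 0.005,"dz": 0.51,"ax": 0,"ay": 0,"az": -0.014},
  {"hand": 1,"dx": -0.005,"dy": 0.005,"dz": 0.51,"ax": 0,"ay": 0,"az": -0.014},
  {"hand": -1,"dx": -0.005,"dy": 0.005,"dz": 0.51,"ax": 0,"ay": 0,"az": -0.014},
  {"hand": -1,"dx": -0.005,"dy": 0.005,"dz": 0.51,"ax": 0,"ay": 0,"az": -0.014},
  {"hand": -1,"dx": -0.005,"dy": 0.005,"dz": 0.51,"ax": 0,"ay": 0,"az": -0.014},
  {"hand": -1,"dx": -0.005,"dy": 0.005,"dz": 0.51,"ax": 0,"ay": 0,"az": -0.014},
  {"hand": -1,"dx": -0.005,"dy": 0.005,"dz": 0.51,"ax": 0,"ay": 0,"az": -0.014},
  {"hand": -1,"dx": -0.005,"dy": 0.005,"dz": 0.51,"ax": 0,"ay": 0,"az": -0.014},
  {"hand": -1,"dx": -0.005,"dy": 0.005,"dz": 0.51,"ax": 0,"ay": 0,"az": -0.014},
])

```text
t: 11.38
tool_pos: [0.5048, -0.426, 0.0307]
ee_rot: [[-0.689, 0.724, 0.002], [0.724, 0.689, -0.002], [-0.003, 0.0, -1.0]]
wrist_force: [-0.9, 0.5, 5.2]
width: 0.0482
```

```bash
python3 - <<'E'
from h import *
print(pw(-.25),pw(-.157)); go(*pw(-.25),.10,180+YAW)
E
```

```text
[ 0.33719222 -0.21825558] [ 0.42807472 -0.23798811]
t 11.38 pos [ 0.5048 -0.426   0.0307] F [-0.92  0.54  5.2 ] w 0.0482
d [ 1.3293  0.1089 -0.3504] a [-7.000e-04  3.700e-03 -7.593e-01]
```

Gripped at 48 mm. I lift first, pull back, then rotate over the bed.

Request:
apply_moves([
  {"hand": -1,"dx": 0,"dy": 0,"dz": -0.12,"ax": 0,"ay": 0,"az": 0},
  {"hand": -1,"dx": 0,"dy": 0,"dz": -0.25,"ax": 0,"ay": 0,"az": 0},
  {"hand": -1,"dx": 0.15,"dy": 0,"dz": -0.35,"ax": 0,"ay": 0,"az": 0},
  {"hand": -1,"dx": 0.35,"dy": 0,"dz": -0.35,"ax": 0,"ay": 0,"az": 0},
  {"hand": -1,"dx": 0.55,"dy": 0.05,"dz": -0.35,"ax": 0,"ay": 0,"az": 0},
  {"hand": -1,"dx": 0.75,"dy": 0.1,"dz": -0.35,"ax": 0,"ay": 0,"az": 0},
  {"hand": -1,"dx": 0.95,"dy": 0.1,"dz": -0.35,"ax": 0,"ay": 0,"az": 0},
  {"hand": -1,"dx": 0.95,"dy": 0.1,"dz": -0.35,"ax": 0,"ay": 0,"az": 0},
])

```text
t: 12.05
tool_pos: [0.3829, -0.2692, 0.0986]
ee_rot: [[-0.69, 0.723, -0.003], [0.723, 0.69, 0.003], [0.004, -0.0, -1.0]]
wrist_force: [1.0, -1.1, -0.7]
width: 0.048
```

```bash
python3 - <<'E'
from h import *
go(*pw(-.25),.10,180+YAW)
E
```

```text
t 12.05 pos [ 0.3829 -0.2692  0.0986] F [ 0.97 -1.14 -0.75] w 0.048
d [ 0.3421  0.0105 -0.0055] a [ 0.0012 -0.0048 -0.7576]
```

Request:
apply_moves([
  {"hand": -1,"dx": 0.15,"dy": 0,"dz": 0,"ax": 0,"ay": 0,"az": 0},
  {"hand": -1,"dx": 0.34,"dy": 0.01,"dz": 0,"ax": 0,"ay": 0,"az": -0.15},
  {"hand": -1,"dx": 0.34,"dy": 0.01,"dz": 0,"ax": 0,"ay": 0,"az": -0.3},
  {"hand": -1,"dx": 0.34,"dy": 0.01,"dz": 0,"ax": 0,"ay": 0,"az": -0.45},
  {"hand": -1,"dx": 0.34,"dy": 0.01,"dz": 0,"ax": 0,"ay": 0,"az": -0.6},
  {"hand": -1,"dx": 0.34,"dy": 0.01,"dz": 0,"ax": 0,"ay": 0,"az": -0.757},
  {"hand": -1,"dx": 0.34,"dy": 0.01,"dz": 0,"ax": 0,"ay": 0,"az": -0.757},
  {"hand": -1,"dx": 0.34,"dy": 0.01,"dz": 0,"ax": 0,"ay": 0,"az": -0.757},
])

```text
t: 12.72
tool_pos: [0.3421, -0.2233, 0.0991]
ee_rot: [[-0.976, 0.218, 0.0], [0.218, 0.976, 0.0], [-0.0, 0.0, -1.0]]
wrist_force: [-0.8, 0.0, -1.4]
width: 0.0487
```

```bash
python3 - <<'E'
from h import *
np.set_printoptions(precision=4,suppress=True)
im,d=cap('scene','s8.png'); P=cloud('scene',d)
Q=P[spotter.silhouettes('scene','shoe_brush')[0]['pixels']]; Q=Q[np.isfinite(Q[:,0])];print(np.percentile(Q,[2,50,98],axis=0))
T=Q[Q[:,2]>np.percentile(Q[:,2],50)]
print(cv2.minAreaRect(T[:,:2].astype(np.float32)*1000))
im,d=cap('top','t8.png'); P=cloud('top',d)
l=spotter.silhouettes('top','shoe_brush')
Q=P[l[0]['pixels']]; Q=Q[np.isfinite(Q[:,0])&(Q[:,2]>.06)];print(np.percentile(Q,[2,50,98],axis=0))
print(cv2.minAreaRect(Q[:,:2].astype(np.float32)*1000))
go(*pw(-.243),.046,180+YAW)
cv2.imwrite('pics/s8c.png',cv2.resize(cv2.imread('pics/s8.png')[110:290,210:410],None,fx=3.3,fy=3.3))
E
```

```text
[[ 0.3073 -0.271   0.0012]
 [ 0.3875 -0.2499  0.1014]
 [ 0.4531 -0.1529  0.114 ]]
((378.7874755859375, -249.38818359375), (77.44938659667969, 153.60276794433594), 78.39141845703125)
[[ 0.307  -0.2686  0.1022]
 [ 0.441  -0.246   0.1108]
 [ 0.4583 -0.2237  0.1186]]
((383.55987548828125, -250.2113037109375), (156.24095153808594, 48.339073181152344), 3.199836254119873)
t 12.92 pos [ 0.3418 -0.2231  0.0981] F [-0.07  0.61 -0.36] w 0.0483
d [-0.0077  0.0187  0.2603] a [ 0.0009 -0.0017 -0.005 ]
```

View pics/s8c.png

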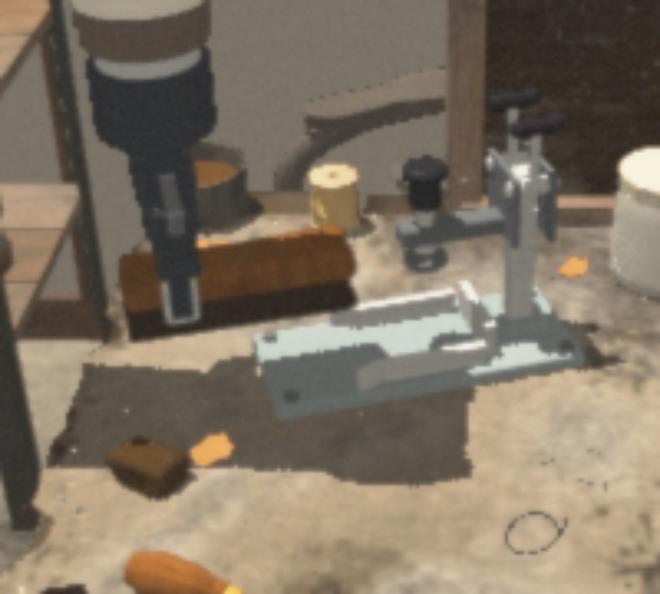

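The scene crop shows the brush level and in line, ahead of the bed. Its lead end is at (350,255), and the foot at (425,255) is clear above the bed. I lower it at the mouth.

Request:
apply_moves([
  {"hand": -1,"dx": 0.03,"dy": 0.019,"dz": 0.1,"ax": 0,"ay": 0,"az": -0.005},
  {"hand": -1,"dx": 0.03,"dy": 0.019,"dz": 0.2,"ax": 0,"ay": 0,"az": -0.005},
  {"hand": -1,"dx": 0.03,"dy": 0.019,"dz": 0.26,"ax": 0,"ay": 0,"az": -0.005},
  {"hand": -1,"dx": 0.03,"dy": 0.019,"dz": 0.265,"ax": 0,"ay": 0,"az": -0.005},
  {"hand": -1,"dx": 0.03,"dy": 0.019,"dz": 0.265,"ax": 0,"ay": 0,"az": -0.005},
])

```text
t: 13.33
tool_pos: [0.3364, -0.2178, 0.0446]
ee_rot: [[-0.978, 0.21, -0.002], [0.21, 0.978, 0.002], [0.003, 0.001, -1.0]]
wrist_force: [-0.0, -0.1, -0.7]
width: 0.0482
```

```bash
python3 - <<'E'
from h import *
np.set_printoptions(precision=4,suppress=True)
im,d=cap('top','t9.png'); P=cloud('top',d)
l=spotter.silhouettes('top','shoe_brush')
Q=P[l[0]['pixels']]; Q=Q[np.isfinite(Q[:,0])&(Q[:,2]>.03)]
c,s=np.cos(np.radians(YAW)),np.sin(np.radians(YAW))
L=(Q[:,:2]-PO)@np.array([[c,-s],[s,c]]); print(len(L),np.percentile(L,[1,50,99],axis=0))
for a in np.arange(-.2,-.11,.015):
    m=(L[:,0]>a)&(L[:,0]<a+.015)
    if m.sum()>5: print(round(a,3),np.percentile(L[m,1],[2,98]),np.median(Q[m,2]))
go(*pw(-.157),.044,180+YAW)
i=viewer.camera_info('top')
cv2.imwrite('pics/t9c.png',cv2.resize(cv2.imread('pics/t9.png')[120:260,220:390],None,fx=4,fy=4))
E
```

```text
211 [[-0.272  -0.0237]
 [-0.1496 -0.0018]
 [-0.1324  0.0242]]
-0.17 [-0.0229  0.0184] 0.056619900970285686
-0.155 [-0.023   0.0237] 0.05605841028502323
-0.14 [-0.0216  0.0219] 0.05551684785717814
t 13.43 pos [ 0.337  -0.2182  0.0457] F [-0.4   0.07 -1.04] w 0.0482
d [-0.4661 -0.0009  0.0078] a [ 0.0008 -0.0012  0.0027]
```

View pics/t9c.png

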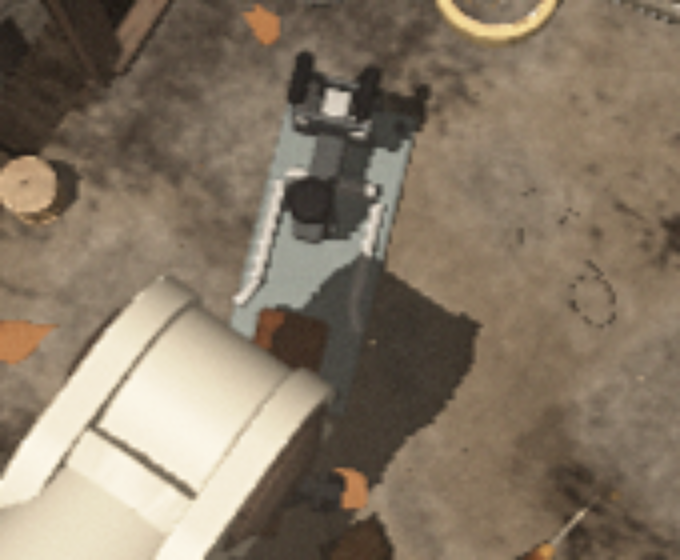

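The brush is centred between the fences (edges ±23 mm), lead end at x≈-132. I slide it in.

Request:
apply_moves([
  {"hand": -1,"dx": -0.05,"dy": 0,"dz": 0.004,"ax": 0,"ay": 0,"az": 0.002},
  {"hand": -1,"dx": -0.1,"dy": 0,"dz": 0.004,"ax": 0,"ay": 0,"az": 0.002},
  {"hand": -1,"dx": -0.16,"dy": 0,"dz": 0.004,"ax": 0,"ay": 0,"az": 0.002},
  {"hand": -1,"dx": -0.22,"dy": 0,"dz": 0.004,"ax": 0,"ay": 0,"az": 0.002},
  {"hand": -1,"dx": -0.28,"dy": 0,"dz": 0.004,"ax": 0,"ay": 0,"az": 0.002},
  {"hand": -1,"dx": -0.34,"dy": 0,"dz": 0.004,"ax": 0,"ay": 0,"az": 0.002},
  {"hand": -1,"dx": -0.4,"dy": 0,"dz": 0.004,"ax": 0,"ay": 0,"az": 0.002},
  {"hand": -1,"dx": -0.43,"dy": 0,"dz": 0.004,"ax": 0,"ay": 0,"az": 0.002},
  {"hand": -1,"dx": -0.45,"dy": 0,"dz": 0.004,"ax": 0,"ay": 0,"az": 0.002},
  {"hand": -1,"dx": -0.45,"dy": 0,"dz": 0.004,"ax": 0,"ay": 0,"az": 0.002},
])

```text
t: 14.27
tool_pos: [0.4254, -0.2369, 0.0437]
ee_rot: [[-0.978, 0.211, -0.002], [0.211, 0.978, 0.001], [0.002, 0.001, -1.0]]
wrist_force: [0.5, -0.0, -1.7]
width: 0.0479
```

```bash
cat >>h.py <<'E'
def brush(cam):
    im,d=viewer.capture(cam); P=cloud(cam,d)
    l=spotter.silhouettes(cam,'shoe_brush')
    Q=P[l[0]['pixels']]; Q=Q[np.isfinite(Q[:,0])&(Q[:,2]>.045)]
    c,s=np.cos(np.radians(YAW)),np.sin(np.radians(YAW))
    L=(Q[:,:2]-PO)@np.array([[c,-s],[s,c]]); print(cam,len(L),np.percentile(L,[1,50,99],axis=0).round(4).tolist(),np.median(Q[:,2]),cv2.minAreaRect(L.astype(np.float32)*1000))
    return im
E
python3 - <<'E'
from h import *
np.set_printoptions(precision=4,suppress=True)
im=brush('scene'); brush('top')
cv2.imwrite('pics/s10c.png',cv2.resize(im[110:290,210:410,::-1],None,fx=3.3,fy=3.3))
go(*pw(-.157),.044,180+YAW)
E
```

```text
Traceback (most recent call last):
  File "h.py", line 26, in brush
    Q=P[l[0]['pixels']]; Q=Q[np.isfinite(Q[:,0])&(Q[:,2]>.045)]
        ~^^^
IndexError: list index out of range
```

Request:
apply_moves([
  {"hand": -1,"dx": -0.015,"dy": 0,"dz": 0,"ax": 0,"ay": 0,"az": 0},
  {"hand": -1,"dx": -0.03,"dy": 0,"dz": 0,"ax": 0,"ay": 0,"az": 0},
  {"hand": -1,"dx": -0.03,"dy": 0,"dz": 0,"ax": 0,"ay": 0,"az": 0},
])

```text
t: 14.62
tool_pos: [0.4308, -0.2382, 0.044]
ee_rot: [[-0.977, 0.211, -0.001], [0.211, 0.977, 0.001], [0.001, 0.001, -1.0]]
wrist_force: [-0.6, -0.1, -1.0]
width: 0.0481
```

```bash
python3 - <<'E'
from h import *
np.set_printoptions(precision=4,suppress=True)
im,_=viewer.capture('scene')
cv2.imwrite('pics/s10c.png',cv2.resize(im[110:290,210:410,::-1],None,fx=3.3,fy=3.3))
go(*pw(-.157),.044,180+YAW)
E
```

```text
t 14.67 pos [ 0.4305 -0.2382  0.0439] F [-0.52 -0.51 -0.16] w 0.0482
d [ 0.0121 -0.0016 -0.0003] a [ 0.0011 -0.0018  0.0011]
```

View pics/s10c.png

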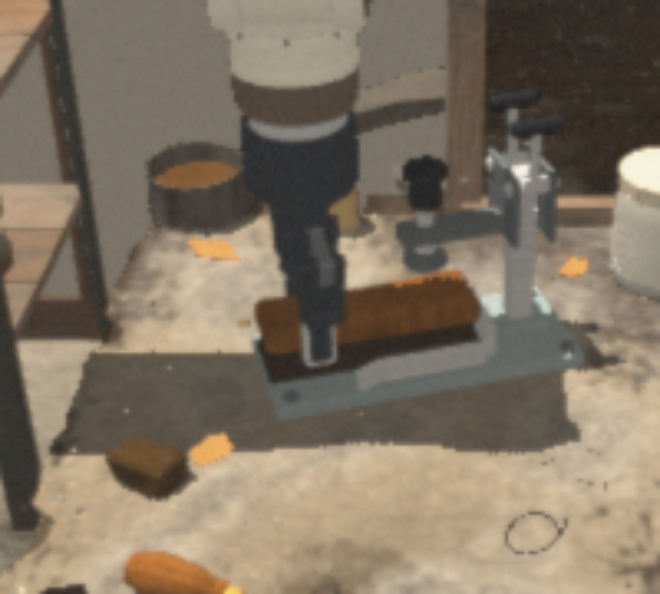

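The brush is under the foot, its lead end at (480,300), close to the stop. I ease on until it touches.

Request:
apply_moves([
  {"hand": -1,"dx": -0.01,"dy": 0,"dz": 0,"ax": 0,"ay": 0,"az": 0},
  {"hand": -1,"dx": -0.02,"dy": 0,"dz": 0,"ax": 0,"ay": 0,"az": 0},
  {"hand": -1,"dx": -0.02,"dy": 0,"dz": 0,"ax": 0,"ay": 0,"az": 0},
])

```text
t: 14.92
tool_pos: [0.432, -0.2382, 0.043]
ee_rot: [[-0.977, 0.212, -0.007], [0.212, 0.977, 0.003], [0.007, 0.001, -1.0]]
wrist_force: [-12.1, 2.6, 2.9]
width: 0.0485
```

Contact at 12 N. I ease the push a little and open the hand.

Request:
apply_moves([
  {"hand": -1,"dx": 0.01,"dy": 0,"dz": 0,"ax": 0,"ay": 0,"az": 0},
  {"hand": 1,"dx": 0.01,"dy": 0,"dz": 0,"ax": 0,"ay": 0,"az": 0},
  {"hand": 1,"dx": 0.01,"dy": 0,"dz": 0,"ax": 0,"ay": 0,"az": 0},
  {"hand": 1,"dx": 0.01,"dy": 0,"dz": 0,"ax": 0,"ay": 0,"az": 0},
  {"hand": 1,"dx": 0.01,"dy": 0,"dz": 0,"ax": 0,"ay": 0,"az": 0},
  {"hand": 1,"dx": 0.01,"dy": 0,"dz": -0.15,"ax": 0,"ay": 0,"az": 0},
  {"hand": 1,"dx": 0.01,"dy": 0,"dz": -0.35,"ax": 0,"ay": 0,"az": 0},
  {"hand": 1,"dx": 0.01,"dy": 0,"dz": -0.55,"ax": 0,"ay": 0,"az": 0},
  {"hand": 1,"dx": 0.01,"dy": 0,"dz": -0.75,"ax": 0,"ay": 0,"az": 0},
  {"hand": 1,"dx": 0.01,"dy": 0,"dz": -0.95,"ax": 0,"ay": 0,"az": 0},
  {"hand": 1,"dx": 0.01,"dy": 0,"dz": -1.0,"ax": 0,"ay": 0,"az": 0},
  {"hand": 1,"dx": 0.01,"dy": 0,"dz": -1.0,"ax": 0,"ay": 0,"az": 0},
])

```text
t: 15.92
tool_pos: [0.4339, -0.2394, 0.2477]
ee_rot: [[-0.977, 0.211, 0.004], [0.211, 0.977, -0.002], [-0.004, -0.001, -1.0]]
wrist_force: [-0.0, -0.0, -0.2]
width: 0.0853
```

```bash
python3 - <<'E'
from h import *
np.set_printoptions(precision=4,suppress=True)
im,d=viewer.capture('scene'); P=cloud('scene',d)
cv2.imwrite('pics/s11c.png',cv2.resize(im[110:290,210:410,::-1],None,fx=3.3,fy=3.3))
for n in ['shoe_brush','carriage','squeeze_bars','press','foot']: print(n,[(np.array(q['point']),round(q['p'],2)) for q in spotter.pinpoint('scene',n)[:2]])
im,d2=viewer.capture('top')
cv2.imwrite('pics/t11c.png',cv2.resize(im[120:260,220:390,::-1],None,fx=4,fy=4))
for n in ['shoe_brush','squeeze_bars']: print(n,[(np.array(q['point']),round(q['p'],2)) for q in spotter.pinpoint('top',n)[:2]])
print(pw(-.113)); go(*pw(0),.235,180+YAW)
c,s=np.cos(np.radians(YAW)),np.sin(np.radians(YAW))
for cam,dd in(('scene',d),('top',d2)):
    P=cloud(cam,dd).reshape(-1,3); L=(P[:,:2]-PO)@np.array([[c,-s],[s,c]])
    m=(P[:,2]>.05)&(P[:,2]<.062)&(L[:,0]<-.03)&(L[:,0]>-.25)&(abs(L[:,1])<.05)
    print(cam,m.sum(),np.percentile(L[m],[1,99],axis=0),cv2.minAreaRect(L[m].astype(np.float32)*1000))
E
```

```text
shoe_brush [(array([ 0.4739, -0.248 ,  0.0111]), 0.55)]
carriage [(array([ 0.5796, -0.271 ,  0.138 ]), 0.95)]
squeeze_bars [(array([ 0.583 , -0.2679,  0.1805]), 0.78), (array([ 0.5828, -0.2712,  0.0043]), 0.16)]
press [(array([ 0.5821, -0.2715,  0.0051]), 0.86)]
foot [(array([ 0.5147, -0.2579,  0.074 ]), 0.89)]
shoe_brush [(array([ 0.4698, -0.2482,  0.0132]), 0.77)]
squeeze_bars [(array([ 0.582 , -0.2747,  0.1862]), 0.65)]
[ 0.4711 -0.2473]
t 16.37 pos [ 0.4324 -0.2386  0.243 ] F [ 0.66  0.45 -0.72] w 0.0852
d [-0.7631 -0.0022  0.0377] a [ 0.0016 -0.0038  0.0013]
scene 767 [[-0.1881 -0.0257]
 [-0.0385  0.0192]] ((-112.75538635253906, -2.5170516967773438), (153.1334228515625, 47.990821838378906), 0.03954025357961655)
top 328 [[-0.1883 -0.0229]
 [-0.0444  0.023 ]] ((-113.93389892578125, 0.453948974609375), (48.07530975341797, 151.3043975830078), 89.48193359375)
```

View pics/s11c.png

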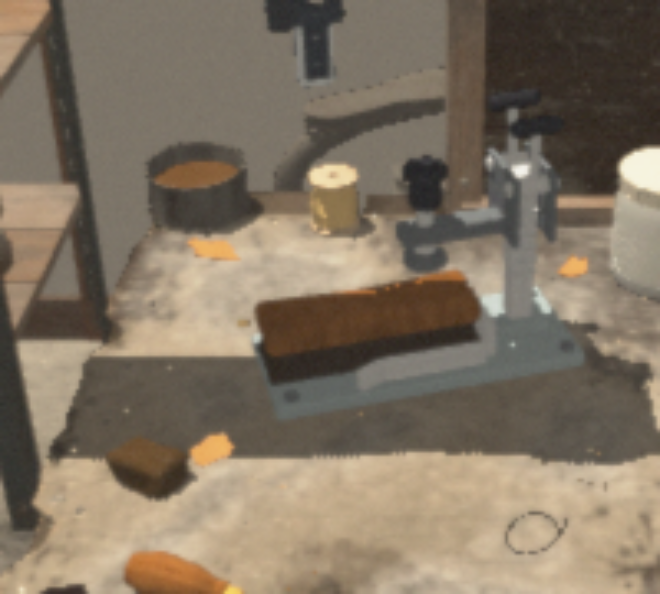

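View pics/t11c.png

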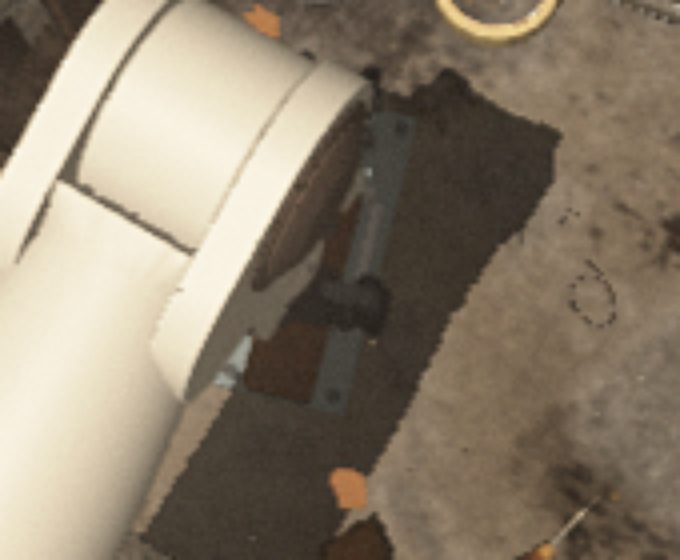

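The brush sits at press x≈-113, y≈0, square, and the foot is still hanging at 138. Now over the bars.

Request:
apply_moves([
  {"hand": 1,"dx": -0.76,"dy": 0,"dz": 0,"ax": 0,"ay": 0,"az": 0},
  {"hand": 1,"dx": -0.76,"dy": 0,"dz": 0,"ax": 0,"ay": 0,"az": 0},
  {"hand": 1,"dx": -0.76,"dy": 0,"dz": 0,"ax": 0,"ay": 0,"az": 0},
  {"hand": 1,"dx": -0.76,"dy": 0,"dz": 0,"ax": 0,"ay": 0,"az": 0},
  {"hand": 1,"dx": -0.76,"dy": 0,"dz": 0,"ax": 0,"ay": 0,"az": 0},
  {"hand": 1,"dx": -0.76,"dy": 0,"dz": 0,"ax": 0,"ay": 0,"az": 0},
])

```text
t: 16.87
tool_pos: [0.582, -0.2708, 0.2412]
ee_rot: [[-0.978, 0.211, -0.005], [0.211, 0.978, 0.003], [0.005, 0.002, -1.0]]
wrist_force: [-0.8, 0.1, -0.1]
width: 0.0851
```

```bash
python3 - <<'E'
from h import *
np.set_printoptions(precision=4,suppress=True)
cap('wrist','w12.png')
go(*pw(0),.183,180+YAW);print(r.sense()['q'])
E
```

```text
t 16.92 pos [ 0.5812 -0.2708  0.2424] F [0.09 0.5  0.4 ] w 0.0855
d [-0.0034 -0.0026  0.297 ] a [ 0.0017 -0.0048  0.0016]
[-0.4362  0.3186  0.4343  1.6904  0.0004 -0.2236]
```

View pics/w12.png

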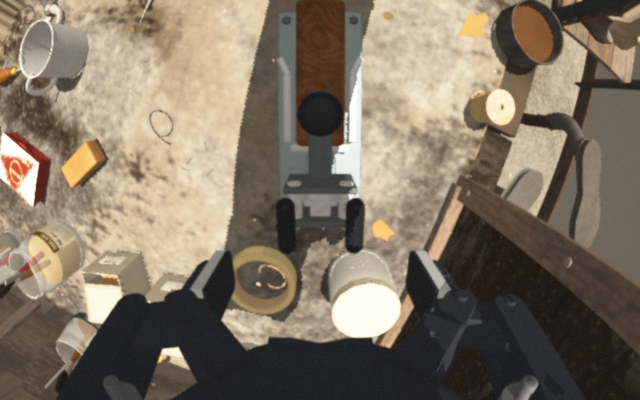

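The wrist view shows the bars at u≈286 and 355, centred between the fingers. I descend and close part-way first to check symmetry.

Request:
apply_moves([
  {"hand": 1,"dx": -0.003,"dy": -0.003,"dz": 0.15,"ax": 0,"ay": -0.004,"az": 0},
  {"hand": 1,"dx": -0.003,"dy": -0.003,"dz": 0.26,"ax": 0,"ay": -0.004,"az": 0},
  {"hand": 1,"dx": -0.003,"dy": -0.003,"dz": 0.3,"ax": 0,"ay": -0.004,"az": 0},
  {"hand": 0.4,"dx": -0.003,"dy": -0.003,"dz": 0.3,"ax": 0,"ay": -0.004,"az": 0},
  {"hand": 0.4,"dx": -0.003,"dy": -0.003,"dz": 0.3,"ax": 0,"ay": -0.004,"az": 0},
  {"hand": 0.4,"dx": -0.003,"dy": -0.003,"dz": 0.3,"ax": 0,"ay": -0.004,"az": 0},
])

```text
t: 17.42
tool_pos: [0.5817, -0.2717, 0.1858]
ee_rot: [[-0.977, 0.211, 0.004], [0.211, 0.977, -0.001], [-0.004, 0.0, -1.0]]
wrist_force: [1.2, 0.1, 0.8]
width: 0.0597
```

Request:
apply_moves([
  {"hand": 0,"dx": 0,"dy": 0,"dz": 0,"ax": 0,"ay": 0,"az": 0},
  {"hand": 0,"dx": 0,"dy": 0,"dz": 0,"ax": 0,"ay": 0,"az": 0},
  {"hand": 0,"dx": 0,"dy": 0,"dz": 0,"ax": 0,"ay": 0,"az": 0},
])

```text
t: 17.67
tool_pos: [0.5822, -0.2724, 0.1865]
ee_rot: [[-0.977, 0.212, 0.005], [0.212, 0.977, -0.002], [-0.006, -0.001, -1.0]]
wrist_force: [0.4, -1.7, 5.2]
width: 0.0428
```

```bash
python3 - <<'E'
from h import *
cap('wrist','w13.png'); go(*pw(0),.183,180+YAW)
E
```

```text
t 17.72 pos [ 0.5822 -0.2725  0.1864] F [ 0.09 -2.76  4.44] w 0.0426
d [0.0048 0.0049 0.017 ] a [-0.0015  0.0071  0.0007]
```

View pics/w13.png

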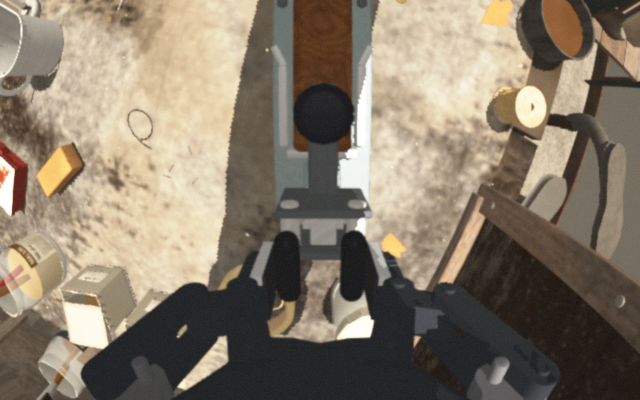

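The closing pads ride downward and push on the bars with 4.4 N. I raise the hand to turn that into a slight upward pull before freeing the pawls.

Request:
apply_moves([
  {"hand": 0,"dx": 0,"dy": 0,"dz": -0.015,"ax": 0,"ay": 0,"az": 0},
  {"hand": 0,"dx": 0,"dy": 0,"dz": -0.025,"ax": 0,"ay": 0,"az": 0},
  {"hand": 0,"dx": 0,"dy": 0,"dz": -0.025,"ax": 0,"ay": 0,"az": 0},
])

```text
t: 17.97
tool_pos: [0.5818, -0.2715, 0.1895]
ee_rot: [[-0.977, 0.211, 0.002], [0.211, 0.977, 0.0], [-0.002, 0.001, -1.0]]
wrist_force: [0.2, -0.4, 2.1]
width: 0.0429
```

Request:
apply_moves([
  {"hand": 0,"dx": 0,"dy": 0,"dz": -0.01,"ax": 0,"ay": 0,"az": 0},
  {"hand": 0,"dx": 0,"dy": 0,"dz": -0.02,"ax": 0,"ay": 0,"az": 0},
  {"hand": 0,"dx": 0,"dy": 0,"dz": -0.02,"ax": 0,"ay": 0,"az": 0},
])

```text
t: 18.22
tool_pos: [0.5815, -0.2714, 0.1926]
ee_rot: [[-0.977, 0.211, 0.001], [0.211, 0.977, 0.001], [-0.001, 0.001, -1.0]]
wrist_force: [-1.0, 0.2, -1.3]
width: 0.0426
```

Request:
apply_moves([
  {"hand": 0,"dx": 0,"dy": 0,"dz": -0.008,"ax": 0,"ay": 0,"az": 0},
  {"hand": 0,"dx": 0,"dy": 0,"dz": -0.012,"ax": 0,"ay": 0,"az": 0},
  {"hand": 0,"dx": 0,"dy": 0,"dz": -0.012,"ax": 0,"ay": 0,"az": 0},
])

```text
t: 18.47
tool_pos: [0.5816, -0.2715, 0.195]
ee_rot: [[-0.977, 0.211, 0.001], [0.211, 0.977, 0.001], [-0.001, 0.001, -1.0]]
wrist_force: [-1.0, 0.9, -2.1]
width: 0.0426
```

After that much rise the tips may be near the bars' centre line. I reopen, go lower, and re-close with a synchronised rise so the pads keep a good hold.

Request:
apply_moves([
  {"hand": 0.5,"dx": 0,"dy": 0,"dz": 0,"ax": 0,"ay": 0,"az": 0},
  {"hand": 0.5,"dx": 0,"dy": 0,"dz": 0,"ax": 0,"ay": 0,"az": 0},
  {"hand": 0.5,"dx": 0,"dy": 0,"dz": 0,"ax": 0,"ay": 0,"az": 0},
  {"hand": 0.5,"dx": 0,"dy": 0,"dz": 0.04,"ax": 0,"ay": 0,"az": 0},
  {"hand": 0.5,"dx": 0,"dy": 0,"dz": 0.08,"ax": 0,"ay": 0,"az": 0},
  {"hand": 0.5,"dx": 0,"dy": 0,"dz": 0.08,"ax": 0,"ay": 0,"az": 0},
  {"hand": 0.5,"dx": 0,"dy": 0,"dz": 0.08,"ax": 0,"ay": 0,"az": 0},
])

```text
t: 19.05
tool_pos: [0.5812, -0.2713, 0.1778]
ee_rot: [[-0.977, 0.211, 0.0], [0.211, 0.977, 0.001], [0.0, 0.001, -1.0]]
wrist_force: [-0.2, -0.5, 0.4]
width: 0.0639
```

```bash
python3 - <<'E'
from h import *
im,_=viewer.capture('scene'); go(*pw(0),.18,180+YAW)
cv2.imwrite('pics/s14c.png',cv2.resize(im[100:220,300:420,::-1],None,fx=5,fy=5))
E
```

```text
t 19.1 pos [ 0.5814 -0.2714  0.1784] F [-0.6  -1.22  0.42] w 0.0639
d [-0.0005  0.0006 -0.0079] a [0.0015 0.0007 0.0013]
```

View pics/s14c.png

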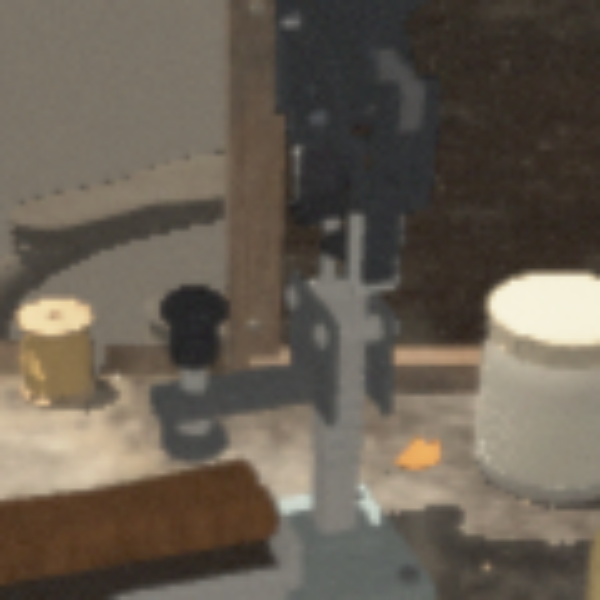

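The foot is still hanging, and the tips sit below the bars beside the levers. I close to 43 mm while rising.

Request:
apply_moves([
  {"hand": 0.3,"dx": 0,"dy": 0,"dz": 0,"ax": 0,"ay": 0,"az": 0},
  {"hand": 0.15,"dx": 0,"dy": 0,"dz": -0.01,"ax": 0,"ay": 0,"az": 0},
  {"hand": 0,"dx": 0,"dy": 0,"dz": -0.02,"ax": 0,"ay": 0,"az": 0},
  {"hand": 0,"dx": 0,"dy": 0,"dz": -0.025,"ax": 0,"ay": 0,"az": 0},
  {"hand": 0,"dx": 0,"dy": 0,"dz": -0.025,"ax": 0,"ay": 0,"az": 0},
])

```text
t: 19.52
tool_pos: [0.5817, -0.2712, 0.1843]
ee_rot: [[-0.977, 0.211, 0.002], [0.211, 0.977, 0.001], [-0.002, 0.001, -1.0]]
wrist_force: [-0.2, 1.6, -0.5]
width: 0.0428
```

Request:
apply_moves([
  {"hand": 0,"dx": 0,"dy": 0,"dz": -0.01,"ax": 0,"ay": 0,"az": 0},
  {"hand": 0,"dx": 0,"dy": 0,"dz": -0.015,"ax": 0,"ay": 0,"az": 0},
  {"hand": 0,"dx": 0,"dy": 0,"dz": -0.015,"ax": 0,"ay": 0,"az": 0},
])

```text
t: 19.77
tool_pos: [0.5817, -0.2713, 0.1872]
ee_rot: [[-0.977, 0.211, 0.002], [0.211, 0.977, 0.001], [-0.002, 0.001, -1.0]]
wrist_force: [1.0, 1.7, 0.0]
width: 0.0428
```

Request:
apply_moves([
  {"hand": -1,"dx": 0,"dy": 0,"dz": -0.012,"ax": 0,"ay": 0,"az": 0},
  {"hand": -1,"dx": 0,"dy": 0,"dz": -0.022,"ax": 0,"ay": 0,"az": 0},
  {"hand": -1,"dx": 0,"dy": 0,"dz": -0.025,"ax": 0,"ay": 0,"az": 0},
  {"hand": -1,"dx": 0,"dy": 0,"dz": -0.025,"ax": 0,"ay": 0,"az": 0},
])

```text
t: 20.1
tool_pos: [0.5816, -0.2708, 0.1914]
ee_rot: [[-0.978, 0.211, 0.001], [0.211, 0.978, 0.002], [-0.0, 0.002, -1.0]]
wrist_force: [1.1, 6.0, -5.5]
width: 0.0225
```

```bash
python3 - <<'E'
from h import *
np.set_printoptions(precision=4,suppress=True)
im,_=viewer.capture('scene'); go(*pw(0),.18,180+YAW)
for n in ['carriage','foot','lift_knob']: print(n,[(np.array(q['point']),round(q['p'],2)) for q in spotter.pinpoint('scene',n)[:2]])
cv2.imwrite('pics/s15c.png',cv2.resize(im[100:220,300:420,::-1],None,fx=5,fy=5))
E
```

```text
t 20.15 pos [ 0.5816 -0.2708  0.1913] F [ 1.35  5.38 -5.25] w 0.0223
d [-0.0001 -0.0027  0.0567] a [0.0031 0.0004 0.0019]
carriage [(array([ 0.5852, -0.2698,  0.1362]), 0.84)]
foot [(array([ 0.5122, -0.2557,  0.0685]), 0.66)]
lift_knob [(array([ 0.5113, -0.2566,  0.1378]), 0.77)]
```

View pics/s15c.png

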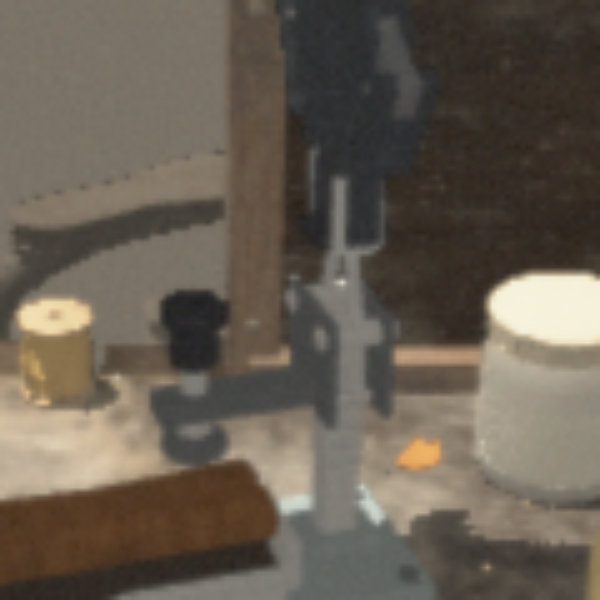

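The carriage is free and held by the hand (Fz ≈ -5.3 N, carriage still ~137 mm). I lower gently.

Request:
apply_moves([
  {"hand": -1,"dx": 0,"dy": 0,"dz": 0.015,"ax": 0,"ay": 0,"az": 0},
  {"hand": -1,"dx": 0,"dy": 0,"dz": 0.035,"ax": 0,"ay": 0,"az": 0},
  {"hand": -1,"dx": 0,"dy": 0,"dz": 0.055,"ax": 0,"ay": 0,"az": 0},
  {"hand": -1,"dx": 0,"dy": 0,"dz": 0.07,"ax": 0,"ay": 0,"az": 0},
  {"hand": -1,"dx": 0,"dy": 0,"dz": 0.08,"ax": 0,"ay": 0,"az": 0},
  {"hand": -1,"dx": 0,"dy": 0,"dz": 0.08,"ax": 0,"ay": 0,"az": 0},
])

```text
t: 20.8
tool_pos: [0.5816, -0.2708, 0.1748]
ee_rot: [[-0.978, 0.211, 0.0], [0.211, 0.978, 0.002], [0.0, 0.002, -1.0]]
wrist_force: [3.6, 4.6, -5.6]
width: 0.0225
```

```bash
python3 - <<'E'
from h import *
np.set_printoptions(precision=4,suppress=True)
im,_=viewer.capture('scene'); go(*pw(0),.18,180+YAW)
for n in ['carriage','foot','lift_knob']: print(n,[(np.array(q['point']),round(q['p'],2)) for q in spotter.pinpoint('scene',n)[:1]])
cv2.imwrite('pics/s16c.png',cv2.resize(im[100:220,300:420,::-1],None,fx=5,fy=5))
E
```

```text
t 20.85 pos [ 0.5816 -0.2708  0.1749] F [ 2.44  4.58 -6.89] w 0.0228
d [-0.0003 -0.0025 -0.0255] a [ 0.0031 -0.0001  0.0019]
carriage [(array([ 0.5801, -0.2711,  0.1195]), 0.92)]
foot [(array([ 0.5155, -0.2563,  0.0562]), 0.82)]
lift_knob [(array([ 0.5107, -0.2606,  0.1209]), 0.79)]
```

View pics/s16c.png

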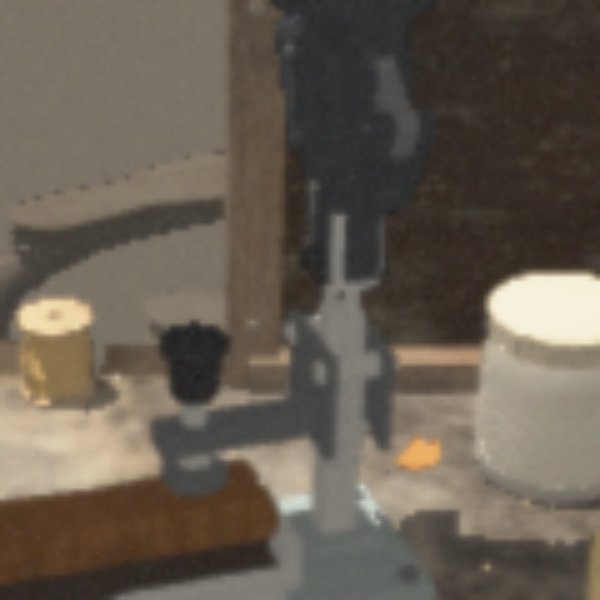

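The foot is now just above the brush top. I make small steps and watch Fz.

Request:
apply_moves([
  {"hand": -1,"dx": 0,"dy": 0,"dz": 0.006,"ax": 0,"ay": 0,"az": 0},
  {"hand": -1,"dx": 0,"dy": 0,"dz": 0.01,"ax": 0,"ay": 0,"az": 0},
  {"hand": -1,"dx": 0,"dy": 0,"dz": 0.01,"ax": 0,"ay": 0,"az": 0},
])

```text
t: 21.25
tool_pos: [0.5816, -0.2708, 0.1731]
ee_rot: [[-0.978, 0.211, 0.001], [0.211, 0.978, 0.002], [-0.0, 0.002, -1.0]]
wrist_force: [1.1, 4.6, -6.9]
width: 0.0227
```

Request:
apply_moves([
  {"hand": -1,"dx": 0,"dy": 0,"dz": 0.006,"ax": 0,"ay": 0,"az": 0},
  {"hand": -1,"dx": 0,"dy": 0,"dz": 0.01,"ax": 0,"ay": 0,"az": 0},
  {"hand": -1,"dx": 0,"dy": 0,"dz": 0.01,"ax": 0,"ay": 0,"az": 0},
])

```text
t: 21.5
tool_pos: [0.5816, -0.2708, 0.1711]
ee_rot: [[-0.978, 0.211, 0.001], [0.211, 0.978, 0.002], [-0.0, 0.002, -1.0]]
wrist_force: [2.4, 4.0, -6.1]
width: 0.0226
```

Request:
apply_moves([
  {"hand": -1,"dx": 0,"dy": 0,"dz": 0.006,"ax": 0,"ay": 0,"az": 0},
  {"hand": -1,"dx": 0,"dy": 0,"dz": 0.01,"ax": 0,"ay": 0,"az": 0},
  {"hand": -1,"dx": 0,"dy": 0,"dz": 0.01,"ax": 0,"ay": 0,"az": 0},
])

```text
t: 21.75
tool_pos: [0.5816, -0.2708, 0.1697]
ee_rot: [[-0.978, 0.211, 0.001], [0.211, 0.978, 0.002], [-0.001, 0.002, -1.0]]
wrist_force: [-0.1, 5.2, -3.3]
width: 0.0223
```

Request:
apply_moves([
  {"hand": -1,"dx": 0,"dy": 0,"dz": 0.005,"ax": 0,"ay": 0,"az": 0},
  {"hand": -1,"dx": 0,"dy": 0,"dz": 0.01,"ax": 0,"ay": 0,"az": 0},
  {"hand": -1,"dx": 0,"dy": 0,"dz": 0.01,"ax": 0,"ay": 0,"az": 0},
])

```text
t: 22.0
tool_pos: [0.5817, -0.2708, 0.1687]
ee_rot: [[-0.978, 0.211, 0.002], [0.211, 0.978, 0.002], [-0.002, 0.002, -1.0]]
wrist_force: [-1.3, 6.3, 3.1]
width: 0.0229
```

Request:
apply_moves([
  {"hand": -1,"dx": 0,"dy": 0,"dz": 0.005,"ax": 0,"ay": 0,"az": 0},
  {"hand": -1,"dx": 0,"dy": 0,"dz": 0.01,"ax": 0,"ay": 0,"az": 0},
  {"hand": -1,"dx": 0,"dy": 0,"dz": 0.01,"ax": 0,"ay": 0,"az": 0},
])

```text
t: 22.25
tool_pos: [0.5817, -0.2708, 0.1679]
ee_rot: [[-0.978, 0.211, 0.003], [0.211, 0.978, 0.001], [-0.003, 0.002, -1.0]]
wrist_force: [-3.4, 7.0, 8.6]
width: 0.0226
```

The contact load is about 15 N. I add a touch more and hold for over a second.

Request:
apply_moves([
  {"hand": -1,"dx": 0,"dy": 0,"dz": 0.004,"ax": 0,"ay": 0,"az": 0},
  {"hand": -1,"dx": 0,"dy": 0,"dz": 0.004,"ax": 0,"ay": 0,"az": 0},
  {"hand": -1,"dx": 0,"dy": 0,"dz": 0.004,"ax": 0,"ay": 0,"az": 0},
])

```text
t: 22.5
tool_pos: [0.5817, -0.2708, 0.1676]
ee_rot: [[-0.978, 0.211, 0.004], [0.211, 0.978, 0.001], [-0.004, 0.002, -1.0]]
wrist_force: [-3.7, 6.6, 11.2]
width: 0.0224
```

Request:
apply_moves([
  {"hand": -1,"dx": 0,"dy": 0,"dz": 0,"ax": 0,"ay": 0,"az": 0},
  {"hand": -1,"dx": 0,"dy": 0,"dz": 0,"ax": 0,"ay": 0,"az": 0},
  {"hand": -1,"dx": 0,"dy": 0,"dz": 0,"ax": 0,"ay": 0,"az": 0},
  {"hand": -1,"dx": 0,"dy": 0,"dz": 0,"ax": 0,"ay": 0,"az": 0},
  {"hand": -1,"dx": 0,"dy": 0,"dz": 0,"ax": 0,"ay": 0,"az": 0},
  {"hand": -1,"dx": 0,"dy": 0,"dz": 0,"ax": 0,"ay": 0,"az": 0},
  {"hand": -1,"dx": 0,"dy": 0,"dz": 0,"ax": 0,"ay": 0,"az": 0},
  {"hand": -1,"dx": 0,"dy": 0,"dz": 0,"ax": 0,"ay": 0,"az": 0},
  {"hand": -1,"dx": 0,"dy": 0,"dz": 0,"ax": 0,"ay": 0,"az": 0},
  {"hand": -1,"dx": 0,"dy": 0,"dz": 0,"ax": 0,"ay": 0,"az": 0},
  {"hand": -1,"dx": 0,"dy": 0,"dz": 0,"ax": 0,"ay": 0,"az": 0},
  {"hand": -1,"dx": 0,"dy": 0,"dz": 0,"ax": 0,"ay": 0,"az": 0},
])

```text
t: 23.5
tool_pos: [0.5817, -0.2708, 0.1676]
ee_rot: [[-0.978, 0.211, 0.004], [0.211, 0.978, 0.001], [-0.003, 0.002, -1.0]]
wrist_force: [-3.4, 7.5, 11.3]
width: 0.0223
```

Held about 1.2 s at Fz ≈ +11 N (≈17 N on the brush). I ease off, keeping a small downward bias since the opening pads swing up, then open.

Request:
apply_moves([
  {"hand": -1,"dx": 0,"dy": 0,"dz": -0.005,"ax": 0,"ay": 0,"az": 0},
  {"hand": -1,"dx": 0,"dy": 0,"dz": -0.01,"ax": 0,"ay": 0,"az": 0},
  {"hand": -1,"dx": 0,"dy": 0,"dz": -0.01,"ax": 0,"ay": 0,"az": 0},
])

```text
t: 23.75
tool_pos: [0.5817, -0.2708, 0.1686]
ee_rot: [[-0.978, 0.211, 0.003], [0.211, 0.978, 0.001], [-0.002, 0.002, -1.0]]
wrist_force: [-1.9, 6.0, 5.3]
width: 0.0225
```

Request:
apply_moves([
  {"hand": -0.1,"dx": 0,"dy": 0,"dz": 0,"ax": 0,"ay": 0,"az": 0},
  {"hand": 0.1,"dx": 0,"dy": 0,"dz": 0.005,"ax": 0,"ay": 0,"az": 0},
  {"hand": 0.4,"dx": 0,"dy": 0,"dz": 0.01,"ax": 0,"ay": 0,"az": 0},
  {"hand": 0.6,"dx": 0,"dy": 0,"dz": 0.01,"ax": 0,"ay": 0,"az": 0},
  {"hand": 1,"dx": 0,"dy": 0,"dz": 0.01,"ax": 0,"ay": 0,"az": 0},
  {"hand": 1,"dx": 0,"dy": 0,"dz": 0,"ax": 0,"ay": 0,"az": 0},
  {"hand": 1,"dx": 0,"dy": 0,"dz": 0,"ax": 0,"ay": 0,"az": 0},
])

```text
t: 24.33
tool_pos: [0.5817, -0.2717, 0.1675]
ee_rot: [[-0.977, 0.211, 0.002], [0.211, 0.977, 0.0], [-0.002, 0.001, -1.0]]
wrist_force: [0.5, -0.1, 0.3]
width: 0.0856
```

```bash
python3 - <<'E'
from h import *
np.set_printoptions(precision=4,suppress=True)
im,_=viewer.capture('scene'); go(*pw(0),.23,180+YAW)
for n in ['carriage','foot','lift_knob','shoe_brush']: print(n,[(np.array(q['point']),round(q['p'],2)) for q in spotter.pinpoint('scene',n)[:1]])
cv2.imwrite('pics/s17c.png',cv2.resize(im[100:220,300:420,::-1],None,fx=5,fy=5))
E
```

```text
t 24.38 pos [ 0.5817 -0.2716  0.1674] F [-0.13  0.82  0.58] w 0.0853
d [ 0.0009  0.0016 -0.313 ] a [0.001  0.0023 0.0012]
carriage [(array([ 0.5816, -0.2699,  0.1124]), 0.67)]
foot [(array([ 0.5147, -0.2579,  0.0491]), 0.58)]
lift_knob [(array([ 0.5107, -0.2545,  0.1149]), 0.64)]
shoe_brush [(array([ 0.4744, -0.2469,  0.0122]), 0.75)]
```

View pics/s17c.png

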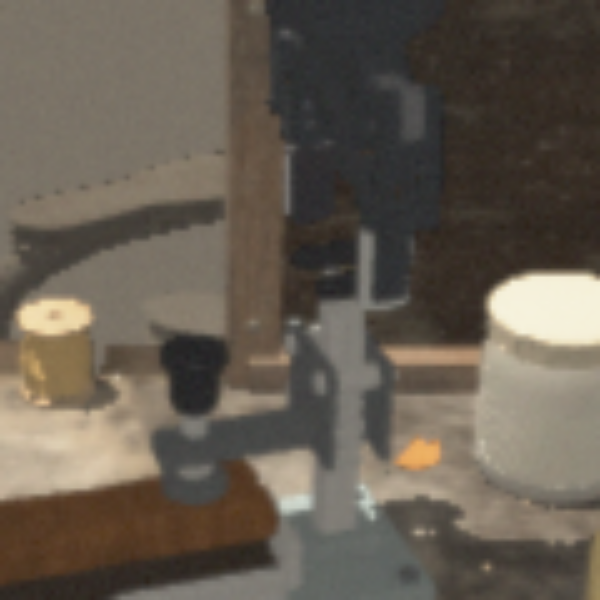

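The hand is open and the foot rests on the brush at (195,485), carriage ≈ 113–115 mm, between teeth. I withdraw straight up.

Request:
apply_moves([
  {"hand": 1,"dx": 0,"dy": 0,"dz": -0.05,"ax": 0,"ay": 0,"az": 0},
  {"hand": 1,"dx": 0,"dy": 0,"dz": -0.15,"ax": 0,"ay": 0,"az": 0},
  {"hand": 1,"dx": 0,"dy": 0,"dz": -0.28,"ax": 0,"ay": 0,"az": 0},
  {"hand": 1,"dx": 0,"dy": 0,"dz": -0.4,"ax": 0,"ay": 0,"az": 0},
  {"hand": 1,"dx": 0,"dy": 0,"dz": -0.4,"ax": 0,"ay": 0,"az": 0},
  {"hand": 1,"dx": 0,"dy": 0,"dz": -0.4,"ax": 0,"ay": 0,"az": 0},
  {"hand": 1,"dx": 0,"dy": 0,"dz": -0.4,"ax": 0,"ay": 0,"az": 0},
])

```text
t: 25.17
tool_pos: [0.5815, -0.2716, 0.247]
ee_rot: [[-0.977, 0.211, 0.002], [0.211, 0.977, 0.001], [-0.001, 0.001, -1.0]]
wrist_force: [0.2, -0.1, -0.0]
width: 0.0854
```

```bash
python3 - <<'E'
from h import *
np.set_printoptions(precision=4,suppress=True)
im,d=viewer.capture('scene'); go(*pw(0),.23,180+YAW)
for n in ['carriage','foot','lift_knob','shoe_brush']: print(n,[(np.array(q['point']),round(q['p'],2)) for q in spotter.pinpoint('scene',n)[:1]])
cv2.imwrite('pics/s18c.png',cv2.resize(im[100:280,220:440,::-1],None,fx=3.3,fy=3.3))
c,s=np.cos(np.radians(YAW)),np.sin(np.radians(YAW))
P=cloud('scene',d).reshape(-1,3); L=(P[:,:2]-PO)@np.array([[c,-s],[s,c]])
m=(P[:,2]>.05)&(P[:,2]<.058)&(L[:,0]<-.03)&(L[:,0]>-.25)&(abs(L[:,1])<.05)
print(m.sum(),cv2.minAreaRect(L[m].astype(np.float32)*1000))
E
```

```text
t 25.22 pos [ 0.5813 -0.2715  0.2464] F [-0.33 -0.   -0.38] w 0.0852
d [-0.0007  0.001   0.0818] a [0.0015 0.0004 0.0012]
carriage [(array([ 0.5831, -0.2703,  0.1148]), 0.7)]
foot [(array([ 0.5135, -0.2546,  0.0494]), 0.97)]
lift_knob [(array([ 0.5095, -0.2578,  0.1144]), 0.92)]
shoe_brush [(array([ 0.4745, -0.2446,  0.0108]), 0.72)]
658 ((-112.36113739013672, -1.9226303100585938), (153.8435516357422, 49.0142822265625), 0.6951242089271545)
```

View pics/s18c.png

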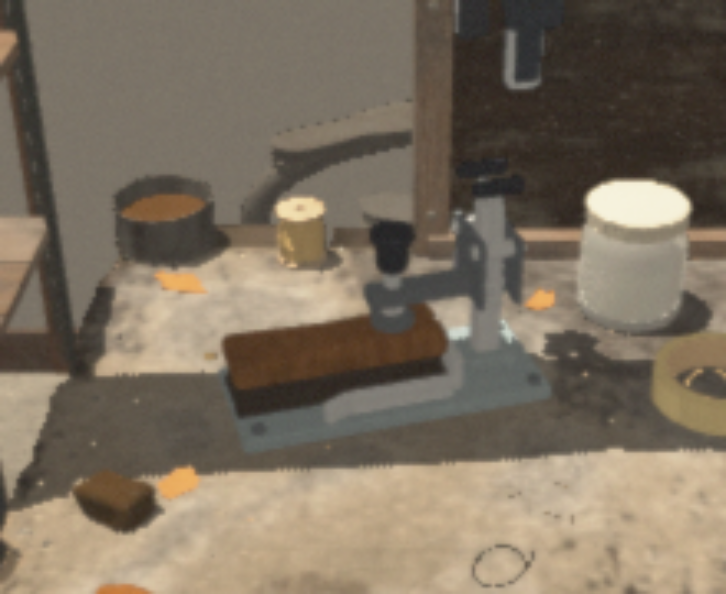

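The foot sits on the brush at (393,320), the brush is against the stop, and the hand is well clear. I hand in the job.

```bash
python3 - <<'E'
from station import r
print(r.close_job())
E
```

```text
the job is handed in; nothing more can be done
None
```

The shoe brush is clamped in the press and the job was handed in at about 25 s; no verdict was reported.

- **Lift:** I raised the foot by its knob, and it hung on its pawls at about 138 mm with the hand off.
- **Brush:** I slid it in until it touched the end stop, then let go. The first grasp direction ran joint 6 into its limit, so I took it half a turn round.
- **Release bars:** I reopened and re-seated the first pinch, because the pads had ridden down onto the bars and my correction then left the tips near the bars' centre line. On the second try the carriage came free in the hand without dropping.
- **Press:** I lowered the foot slowly to contact and held about 11 N at the wrist, about 17 N on the brush with the foot's own weight, for about 1.2 s. Then I eased off and opened.

**Last checks:**
- The brush is at press x ≈ -112 mm, y ≈ -2 mm, within about 1° of square.
- The carriage is at about 114–115 mm, between the 108 and 118 teeth, so the foot should be resting on the brush.
- The hand is clear of the press.

**Disagreements and gaps:**
- The foot locator read about 49 mm, below the brush top at 56 mm, which I take as its error plus the screw setting.
- The finger opening on the squeezed bars read 22 mm, not the 30 mm expected at the stop. I can't explain that, but the carriage moved with the hand.
- I did not measure the other things on the bench again at the end. I kept clear of them; only the spool and the wax were in the last picture, and they looked undisturbed.

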